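# Make up two jar gift trays from the counter stock

### The job

Make up the two gift trays from the four loose jars on the counter. The two-cell tray is the pickle set: the tall jar in its wide cell and a small jar in its narrow cell. The one-cell tray is the jam tower: the wide squat jar in the cell, and the other small jar stacked squarely on its lid. All jars end upright and steady; tip none over, and leave the tape roll and the marker pen where they lie.

Things in the scene. Friction and masses are not known exactly. Their poses are not given: they have to be found in the camera images.
- tall_jar: Tall screw-lid pickle jar with a white lid, green-grey contents, loose, upright: 67 mm across, 122 mm high, 0.48 kg; lid 60 mm across from 104 to 122 mm up. The tallest of the four; held by the lid it swings if the grip is light (25 N) or the carrying jerky. Origin: centre of its underside, z up.
- wide_jar: Wide squat screw-lid jam jar with a grey lid, dark plum contents, loose, upright: 70 mm across (widest 9 to 44 mm up), 86 mm high, 0.34 kg; lid 62 mm across from 68 to 86 mm up, with a level top 57 mm across. Origin: centre of its underside, z up.
- small_jar_1: Small straight-sided screw-lid preserve jar with a cream lid, loose, upright, 60 mm across, 92 mm high, 0.29 kg; foot 48 mm across, lid 54 mm across from 74 to 92 mm up. There are two of this shape and size, and they are interchangeable. Origin: centre of its underside, z up.
- small_jar_2: Small straight-sided screw-lid preserve jar with a cream lid, loose, upright, 60 mm across, 92 mm high, 0.29 kg; foot 48 mm across, lid 54 mm across from 74 to 92 mm up. There are two of this shape and size, and they are interchangeable. Origin: centre of its underside, z up.
- pair_tray: Light plywood gift tray with two cells in a row, fixed, 173 x 96 mm and 40 mm high; walls 5 mm, floor 6 mm, divider 32 mm high. Origin: on the counter under the tray's centre; its x axis points along the row to the narrow cell. From the origin the wide cell's centre lies 38.5 mm towards -x, the narrow cell's 45.5 mm towards +x.
- wide_cell (a point): Centre of the floor of the two-cell tray's wide cell, 6 mm above the counter. The cell is 86 x 86 mm inside. Axes as the tray's.
- narrow_cell (a point): Centre of the floor of the two-cell tray's narrow cell, 6 mm above the counter, 84 mm from the wide cell's centre along the tray's x. The cell is 72 mm (along the tray's x) x 86 mm inside; the two small jars fit here.
- single_cell (a point): Centre of the floor of the one-cell tray, 6 mm above the counter: a light plywood gift tray, fixed, 96 x 96 mm and 40 mm high, walls 5 mm, 86 x 86 mm inside. Axes along its walls.
- spare_tape: Roll of tan paper tape lying flat on the counter, 66 mm across, 24 mm high; to be left alone. Origin: centre of its underside. Fixed things hem in the work: on the right the side of a crate, 0.21 m high, along y = -0.22; on the left a scale, 0.22 m high, within 0.115 m of x = 0.63, y = 0.22; at the back clip-top jars, 0.14 m high, beyond x = 0.768.
- pen: Black marker pen lying on the counter, 125 x 17 mm; to be left alone. Origin: under its middle; y along the pen.
Things that resemble listed ones, but are neither listed nor needed, are in the scene too. What is shaped like the small_jar_1 but purple or turquoise is not meant.

How it is judged (in metres and radians):
At the end, for the whole second after the job is handed in: Tall jar in the wide cell, one small jar in the narrow cell, wide jar in the one-cell tray, each standing on the cell floor (within 4 mm in height, 16 mm of the cell's centre); the other small jar stands on the wide jar's lid, centres within 8 mm; all upright within 0.1 rad and at rest (horizontal distance between tall_jar and wide_cell below 0.016 m and z of tall_jar in the frame of wide_cell between -0.004 and 0.004 m and horizontal distance between wide_jar and single_cell below 0.016 m and z of wide_jar in the frame of single_cell between -0.004 and 0.004 m and ((horizontal distance between small_jar_1 and wide_jar below 0.008 m and z of small_jar_1 in the frame of wide_jar between 0.082 and 0.09 m and horizontal distance between small_jar_2 and narrow_cell below 0.016 m and z of small_jar_2 in the frame of narrow_cell between -0.004 and 0.004 m) or (horizontal distance between small_jar_2 and wide_jar below 0.008 m and z of small_jar_2 in the frame of wide_jar between 0.082 and 0.09 m and horizontal distance between small_jar_1 and narrow_cell below 0.016 m and z of small_jar_1 in the frame of narrow_cell between -0.004 and 0.004 m)) and angle between each of tall_jar, wide_jar, small_jar_1, small_jar_2's own z axis and vertical below 0.1 rad and linear speed of each of tall_jar, wide_jar, small_jar_1, small_jar_2 below 0.01 m/s); the robot touches nothing.
It fails at once if a jar is tipped over (angle between any of tall_jar, wide_jar, small_jar_1, small_jar_2's own z axis and vertical above 0.7 rad).
It fails at once if the tape roll or the marker pen is pushed from its place (over 15 mm) (distance of any of spare_tape, pen from where it was at the start of the episode above 0.015 m).
It also fails if it takes over 96 s, if anything falls off the work surface, if the arm or the gripper's body presses on something with over 40 N, if the wrist force passes 120 N, or if a joint passes its speed limit or range.

### The arm

A 6-joint arm with a two-finger parallel gripper is mounted at the origin on a cart in front of the work surface, level with it; the furniture and walls round the work are solid. World frame = base frame: x ahead of the robot, y to its left, z up, the work surface at z = 0. Lengths are in m, angles in degrees, forces in N, time in s.
With the tool pointing down it reaches from about 0.35 to 0.875 m from the base axis. Payload 4.2 kg.
Tool frame: the origin (TCP) lies midway between the tips of the shut fingers; the grasp point (between the pads) lies r.grasp_offset behind it (r.grasp_offset is the distance from the TCP to the grasp point, in m); z points along the fingers, y is the direction in which the jaws open and shut (so a half turn about z gives the same grasp; the last joint's range is limited). The gripper opens to 87 mm and grips with 3 to 60 N. Pads are 19 mm wide; open, the fingers measure 117 mm over their backs; the gripper's body (75 mm by 190 mm) begins 51 mm behind the grasp point.
Start: joints at [-56.001, 22.042, 0.453, 0, -68.411, -14.817], TCP at [0.205, -0.59, 0.223] pointing down, gripper open.
Joint ranges: [-179.83, 179.83], [-69.29, 118.12], [-61.27, 80.66], [-181.25, 117.63], [-171.15, -9.14], [-177.46, 177.46]. Speed limits (degrees/s): [159.86, 159.86, 180, 180, 180, 180].

### API

Orientations are given as a 3x3 rotation matrix whose columns are the frame's x, y, z axes.
In Python, from station import sense, optics, r gives the robot as it stands. The module is installed in compiled form; this text tells all that it offers.
- The arm moves only by the tool servo_tool, never from a script. Its argument "deltas" is a list of rows, each an object with "slide": the shift along the tool's x, y, z in units of 25 mm (1.0 is 25 mm), a list of three; "spin": the turn about the tool's z in units of 8 degrees (1.0 is 8 degrees). A call has 1 to 10 rows; each row shifts and turns the pose as measured when the row begins, along the tool's axes as they then stand; what a row does not reach is not made up. A row lasts 1/10 s, in which the tool goes at most 50 mm and 8.59 degrees, less where a joint would pass 70% of its speed; a pose out of reach is approached as far as the arm can. A call is refused whole if a number of a shift passes 1 or a number of a turn 1, either way. A call with a gripper value outside its range is refused whole. "gripper" is the closure in counts, from 0 (fully open) to 255 (shut), set as the call begins (left out, the last holds). The fingers move at their own pace and stop on an object; the grip force is fixed at half the most. Time passes only in rows, so rows that do not move let the fingers close. It gives the time, the measured TCP pose, the force and the opening at its end, in the units of the state.
- sense(): the state, without advancing time (a new reading comes with each control period).
- optics.capture(name): name is "scene" or "top" or "wrist"; returns a dict with "frame" (420x560x3 uint8, red, green, blue), "camera_matrix" (3x3 intrinsics, pixels), "eye" and "rotation" of the camera in the world. Camera axes: x right, y down, z forward; pixel columns grow to the right and rows downward; lengths in m; the calibration is good to about 2 mm. A picture is of the moment at which its call begins. There is no depth.
- r.finish_job(): hands the job in, once; it reports no verdict.
The state is a dict: "time_s": time; "joints": joint angles; "joint_velocities": joint speeds; "effort": joint torques, N m; "tcp_pos": TCP position; "ee_rot": TCP orientation; "wrist_force": force on the tool from outside, world axes, zero at the start; "moment": the same for the moment, N m; "gripper_width": opening from 0.0 (shut) to 1.0 (fully open).
Only numpy, scipy, OpenCV 4.12 (cv2) and the standard library are available. Lean on these libraries where they do the work, as an engineer would, in place of code of your own. Each camera call takes 0.05 s, during which the arm holds its last target.

## Working session

There is one attempt and no reset: what is moved stays moved. The work goes in short steps, Python scripts to look and compute and a tool call to move; the robot and the scene stay as the last step left them, time stands still between calls to the robot, and variables do not carry over. Pictures are saved under pics/ and viewed, and the job is handed in when it is done.

Besides the shell and the picture viewer there is one more tool, called after "Request:" as a command line: name --argument value ..., lists and objects as JSON in quotes. servo_tool: Moves the arm, as the interface text tells. Its arguments: {"type":"object","properties":{"deltas":{"type":"array"},"gripper":{"type":"number"}},"required":["deltas"]}

```bash
mkdir -p pics; cat > h.py <<'E'
import numpy as np, cv2
from station import sense, optics, r
def cap(n,f):
    c=optics.capture(n); cv2.imwrite('pics/'+f,c['frame'][:,:,::-1]); np.savez(f'pics/{f}.npz',**{k:np.array(v) for k,v in c.items()}); return c
def ray(c,u,v,z):
    d=np.array(c['rotation'])@np.linalg.inv(c['camera_matrix'])@np.array([u,v,1.0]); e=np.array(c['eye']); return e+d*(z-e[2])/d[2]
def proj(c,p):
    q=np.array(c['rotation']).T@(np.array(p)-c['eye']); q=np.array(c['camera_matrix'])@q; return q[:2]/q[2]
E
python3 - <<'E'
from h import *
for n in ['scene','top']:
    c=cap(n,n+'0.png'); print(n,c['eye'],c['rotation'],c['camera_matrix'])
s=sense(); print(s); print(r.grasp_offset)
E
```

```text
scene [1.3559376  0.03812978 0.88649157] [[ 0.10390086  0.75544735 -0.64691878]
 [ 0.99445683 -0.06835892  0.07989156]
 [ 0.0161312  -0.65163361 -0.75836233]] [[435.62087096   0.         285.43549437]
 [  0.         435.62087096 205.21107101]
 [  0.           0.           1.        ]]
top [0.4048889  0.11489029 1.20793288] [[ 0.00654981 -0.98144676  0.19162297]
 [-0.99989707 -0.00887409 -0.01127375]
 [ 0.01276506 -0.19152941 -0.98140386]] [[543.6829552    0.         283.06795561]
 [  0.         543.6829552  211.63542288]
 [  0.           0.           1.        ]]
{'time_s': 0.1, 'joints': array([-5.60036725e+01,  2.20841146e+01,  3.87685544e-01, -2.56367918e-02,
       -6.84099863e+01, -1.48166758e+01]), 'joint_velocities': array([-0.0732531 , -0.14106607,  0.24450164,  0.029281  ,  0.04077844,
        0.05806842]), 'effort': array([-6.85513187e-04, -3.91689241e+01,  1.87935251e+01,  4.23187584e+00,
        1.34957748e-02, -7.62407626e-05]), 'tcp_pos': array([ 0.20517593, -0.58979598,  0.22159229]), 'ee_rot': array([[-9.44547286e-01, -3.28374701e-01, -6.93531171e-04],
       [-3.28375425e-01,  9.44545625e-01,  1.77244077e-03],
       [ 7.30471261e-05,  1.90189271e-03, -9.99998189e-01]]), 'wrist_force': array([-0.47731109, -0.0936131 ,  0.11614336]), 'moment': array([0.01356812, 0.0186211 , 0.0155275 ]), 'gripper_width': 0.9987208803093401}
0.0187
```

View pics/scene0.png

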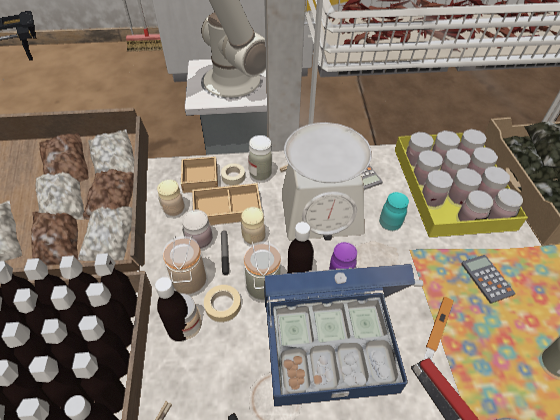

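View pics/top0.png

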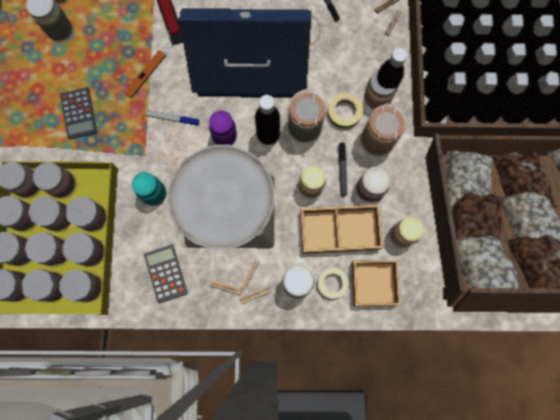

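The top view shows the tall jar at about (298,281), wide jar (375,183), small jars (313,180) and (408,231). The pair tray is near (341,229), the single tray near (376,284), the pen at (343,168), and tape rolls at (333,283) and (345,108). I'll zoom in for finer measurements.

```bash
python3 - <<'E'
import cv2
a=cv2.imread('pics/top0.png')[150:320,270:440]; cv2.imwrite('pics/top0z.png',cv2.resize(a,None,fx=3.5,fy=3.5,interpolation=cv2.INTER_CUBIC))
a=cv2.imread('pics/scene0.png')[130:280,140:300]; cv2.imwrite('pics/scene0z.png',cv2.resize(a,None,fx=4,fy=4,interpolation=cv2.INTER_CUBIC))
E
```

```text
(no output)
```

View pics/top0z.png

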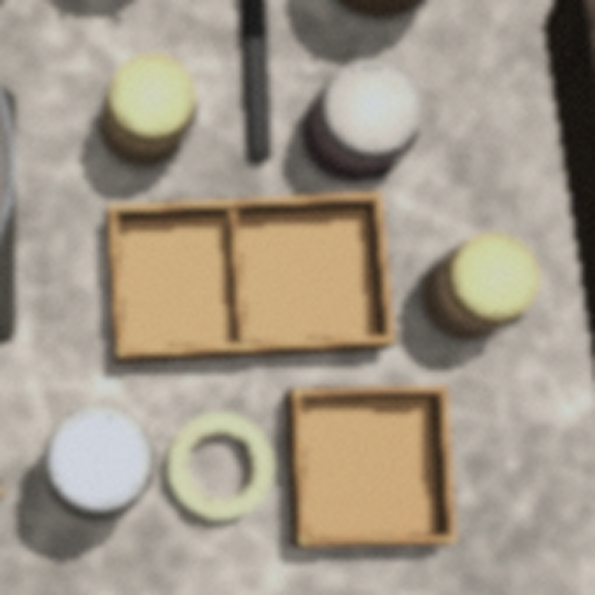

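View pics/scene0z.png

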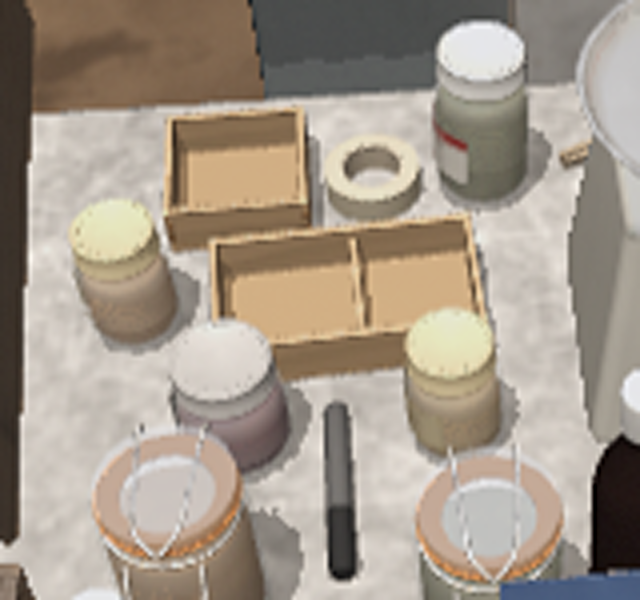

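```bash
cat > lids.py <<'E'
from h import *
def fit(m):
    cs,_=cv2.findContours(m,cv2.RETR_EXTERNAL,cv2.CHAIN_APPROX_NONE); c=max(cs,key=cv2.contourArea); return c
E
python3 - <<'E'
from h import *
c=dict(np.load('pics/top0.png.npz')); f=c['frame']; hsv=cv2.cvtColor(f,cv2.COLOR_RGB2HSV)
d=dict(np.load('pics/scene0.png.npz'))
for n,(u,v) in dict(tall=(298,281),wide=(375,183),sA=(313,180),sB=(410,229),pen=(343,168),tape=(333,283),tray=(355,230),tray1=(376,284)).items(): print(n,hsv[v,u],f[v,u])
print('nadir',proj(c,[c['eye'][0],c['eye'][1],0]))
Z=lambda x,y:(270+(x+.5)/3.5-.5,150+(y+.5)/3.5-.5)
print('rim pair');P=[ray(c,*Z(*p),.04)[:2] for p in [(108,212),(382,195),(393,342),(115,357)]]
P=np.array(P);print(P.round(4),np.linalg.norm(np.diff(P[[0,1,2,3,0]],axis=0),axis=1),P.mean(0))
print('rim single');P=np.array([ray(c,*Z(*p),.04)[:2] for p in [(290,391),(446,387),(456,542),(297,547)]])
print(P.round(4),np.linalg.norm(np.diff(P[[0,1,2,3,0]],axis=0),axis=1),P.mean(0))
S=lambda x,y:(140+(x+.5)/4-.5,130+(y+.5)/4-.5)
print('scene pair');P=np.array([ray(d,*S(*p),.04)[:2] for p in [(211,240),(472,215),(487,320),(222,350)]])
print(P.round(4),np.linalg.norm(np.diff(P[[0,1,2,3,0]],axis=0),axis=1),P.mean(0))
P=np.array([ray(d,*S(*p),.04)[:2] for p in [(172,116),(303,109),(308,205),(165,217)]])
print('scene single');print(P.round(4),np.linalg.norm(np.diff(P[[0,1,2,3,0]],axis=0),axis=1),P.mean(0))
E
```

```text
tall [108  15 219] [206 211 219]
wide [ 68   5 211] [207 211 208]
sA [ 34  39 211] [207 211 179]
sB [ 34  41 210] [206 210 176]
pen [23 13 76] [76 75 72]
tape [ 18  24 182] [182 175 165]
tray [ 18  98 204] [204 172 126]
tray1 [ 17 101 205] [205 170 124]
nadir [275.99630387 317.73982823]
rim pair
[[ 0.6365  0.0633]
 [ 0.6489 -0.1089]
 [ 0.556  -0.1132]
 [ 0.5453  0.0589]] [0.17266556 0.09297111 0.17248479 0.09124166] [ 0.59667306 -0.02496966]
rim single
[[ 0.5252 -0.0488]
 [ 0.5284 -0.1452]
 [ 0.4342 -0.1481]
 [ 0.4306 -0.0514]] [0.09640806 0.09422091 0.09678157 0.09463589] [ 0.4795825 -0.0983476]
scene pair
[[ 0.558  -0.111 ]
 [ 0.5506  0.0612]
 [ 0.643   0.065 ]
 [ 0.6525 -0.101 ]] [0.17239114 0.0925254  0.16624897 0.09502903] [ 0.60101949 -0.02145933]
scene single
[[ 0.4364 -0.1422]
 [ 0.4372 -0.0509]
 [ 0.5316 -0.0476]
 [ 0.5343 -0.1421]] [0.09123691 0.09450392 0.0944963  0.09790784] [ 0.48487807 -0.09569128]
```

```bash
cat > lids.py <<'E'
from h import *
def contours(m,seed=None):
    cs,_=cv2.findContours(m.astype(np.uint8),cv2.RETR_EXTERNAL,cv2.CHAIN_APPROX_NONE)
    for c in cs:
        if cv2.pointPolygonTest(c,seed,False)>=0: return c
def lid(c,mask,seed,z):
    k=contours(mask,seed)
    if k is None: return None
    k=k.reshape(-1,2)
    w=np.array([ray(c,u,v,z)[:2] for u,v in k],np.float32)
    (cx,cy),rad=cv2.minEnclosingCircle(w); e=cv2.fitEllipse(w.reshape(-1,1,2)*1000)
    return np.round([cx,cy,2*rad],4),np.round(np.array(e[0])/1000,4),np.round(e[1],1)
E
python3 - <<'E'
from lids import *
c=dict(np.load('pics/top0.png.npz')); f=c['frame']
d=dict(np.load('pics/scene0.png.npz'))
for c,nm,seeds in((c,'top',dict(tall=(298,279),wide=(376,182),sA=(313,176),sB=(411,229),t=(340,228),s=(376,284))),(d,'scene',dict(tall=(259,143),wide=(196,219),sA=(252,216),sB=(168,188),t=(208,205),s=(199,172)))):
    h=cv2.cvtColor(c['frame'],cv2.COLOR_RGB2HSV).astype(int);H,S,V=h[...,0],h[...,1],h[...,2]
    for n in ['tall','wide','sA','sB']:
        u,v=seeds[n]; print(nm,n,h[v,u])
        ref=cv2.GaussianBlur(c['frame'],(5,5),0).astype(int)
        for t in (20,30,45):
            m=(np.abs(ref-ref[v,u]).max(2)<t)
            m=cv2.morphologyEx(m.astype(np.uint8),cv2.MORPH_OPEN,cv2.getStructuringElement(cv2.MORPH_ELLIPSE,(7,7)))
            print(t,lid(c,m,seeds[n],dict(tall=.122,wide=.086,sA=.092,sB=.092)[n]))
    m=cv2.morphologyEx(((S>65)&(H<30)).astype(np.uint8),cv2.MORPH_CLOSE,np.ones((5,5)))
    for n in 'ts':
        k=contours(m,seeds[n])
        if k is None: print(n,'none');continue
        w=np.array([ray(c,*p,.04)[:2] for p in k.reshape(-1,2)],np.float32)
        R=cv2.minAreaRect(w*1000);print(n,R, cv2.boxPoints(R).round(0).tolist())
E
```

```text
top tall [113  14 219]
20 (array([0.4789, 0.0722, 0.0516]), array([0.4788, 0.0719]), array([48.8, 49.9]))
30 (array([0.4794, 0.0713, 0.0552]), array([0.4795, 0.0715]), array([51.8, 53.3]))
45 (array([0.4889, 0.0749, 0.0762]), array([0.487 , 0.0702]), array([54.9, 74.1]))
top wide [ 90   5 210]
20 (array([ 0.696 , -0.0988,  0.0427]), array([ 0.6957, -0.0984]), array([36.7, 41.7]))
30 (array([ 0.696 , -0.0977,  0.0502]), array([ 0.6958, -0.0976]), array([45.5, 48.6]))
45 (array([ 0.7013, -0.1071,  0.0755]), array([ 0.7007, -0.1029]), array([49.3, 74.5]))
top sA [ 33  31 212]
20 (array([0.6992, 0.0388, 0.0342]), array([0.6996, 0.0388]), array([30.2, 33.1]))
30 (array([0.7191, 0.036 , 0.0908]), array([0.7113, 0.036 ]), array([52.8, 84.3]))
45 (array([0.6893, 0.0579, 0.1497]), array([0.6974, 0.0591]), array([108.4, 134.7]))
top sB [ 35  38 212]
20 (array([ 0.5907, -0.1695,  0.0429]), array([ 0.5908, -0.1687]), array([35.3, 40.4]))
30 (array([ 0.5922, -0.1707,  0.0523]), array([ 0.5923, -0.1691]), array([43.6, 49.1]))
45 (array([ 0.6335, -0.1682,  0.3021]), array([ 0.6348, -0.1574]), array
[... 1145 characters left out ...]
2504]), array([0.6945, 0.0825]), array([104.1, 226.3]))
scene sB [ 29  48 229]
20 (array([ 0.5894, -0.1634,  0.0491]), array([ 0.5895, -0.1645]), array([44.3, 46.1]))
30 (array([ 0.6382, -0.1667,  0.1538]), array([ 0.6337, -0.1711]), array([ 68.7, 141. ]))
45 (array([ 0.6775, -0.1912,  0.3824]), array([ 0.6728, -0.1565]), array([132.6, 353.8]))
t ((320.30181884765625, -339.41949462890625), (1601.060302734375, 626.9600830078125), 16.997236251831055) [[-537.0, -274.0], [-354.0, -873.0], [1178.0, -405.0], [994.0, 194.0]]
s ((320.30181884765625, -339.41949462890625), (1601.060302734375, 626.9600830078125), 16.997236251831055) [[-537.0, -274.0], [-354.0, -873.0], [1178.0, -405.0], [994.0, 194.0]]
```

Positions from the two views agree to a few mm:

| Item | x | y |
|---|---|---|
| Tall jar | .480 | .0725 |
| Wide jar | .696 | -.0975 |
| Small jar A | .700 | .039 |
| Small jar B | .5905 | -.167 |
| Pair tray centre | .5985 | -.0235 |
| Single tray centre | .4815 | -.097 |

First I'll raise the arm and square the jaws to world y.

Request:
servo_tool --deltas '[{"slide": [0,0,-1],"spin": 0.6},{"slide": [0,0,-1],"spin": 0.6},{"slide": [0,0,-1],"spin": 0.6},{"slide": [0,0,-1],"spin": 0.6},{"slide": [0,0,0],"spin": 0.4}]' --gripper 0

```text
time_s: 0.6
tcp_pos: [0.2046, -0.5884, 0.3206]
ee_rot: [[-0.997, 0.072, -0.005], [0.072, 0.997, 0.011], [0.006, 0.011, -1.0]]
wrist_force: [-1.0, 1.0, 0.8]
gripper_width: 1.005
```

Request:
servo_tool --deltas '[{"slide": [-1,1,0],"spin": -0.5},{"slide": [-1,1,0],"spin": 0},{"slide": [-1,1,0],"spin": 0},{"slide": [-1,1,0],"spin": 0},{"slide": [-1,1,0],"spin": 0},{"slide": [-1,1,0],"spin": 0},{"slide": [-1,1,0],"spin": 0},{"slide": [-1,1,0],"spin": 0},{"slide": [-1,1,0],"spin": 0},{"slide": [-1,1,0],"spin": 0}]'

```text
time_s: 1.6
tcp_pos: [0.4621, -0.3331, 0.3171]
ee_rot: [[-1.0, 0.01, -0.011], [0.01, 1.0, 0.018], [0.011, 0.018, -1.0]]
wrist_force: [0.2, 0.6, -0.5]
gripper_width: 1.0
```

Request:
servo_tool --deltas '[{"slide": [-1,1,0],"spin": 0},{"slide": [-1,1,0],"spin": 0},{"slide": [-1,1,0],"spin": 0},{"slide": [-1,1,0],"spin": 0},{"slide": [-1,1,0],"spin": 0},{"slide": [-1,1,0],"spin": 0},{"slide": [-1,1,0],"spin": 0},{"slide": [0,0,0],"spin": 0}]'

```text
time_s: 2.4
tcp_pos: [0.6459, -0.1471, 0.3121]
ee_rot: [[-1.0, 0.006, -0.02], [0.006, 1.0, 0.022], [0.02, 0.022, -1.0]]
wrist_force: [-1.1, -0.4, -0.7]
gripper_width: 0.999
```

```bash
python3 - <<'E'
from h import *
s=sense();print(s['tcp_pos'],s['ee_rot'].round(3))
cap('wrist','w1.png');cap('scene','s1.png')
a=np.hstack([cv2.imread('pics/w1.png'),cv2.imread('pics/s1.png')]);cv2.imwrite('pics/c1.png',cv2.resize(a,(800,300)))
E
```

```text
[ 0.64589455 -0.1471262   0.31207035] [[-1.     0.006 -0.02 ]
 [ 0.006  1.     0.022]
 [ 0.02   0.022 -1.   ]]
```

View pics/c1.png

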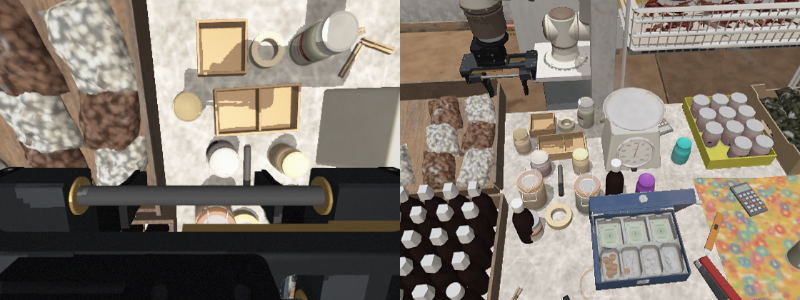

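The wrist view confirms that the gripper body is wide along the jaws. It shows both trays, the wide jar, and small jar A clearly, so I'll cross-check the points from it.

View pics/w1.png

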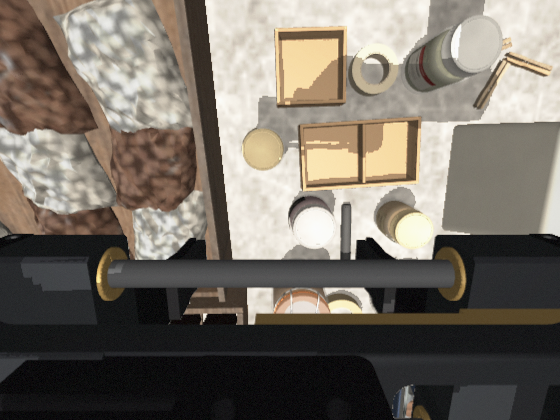

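```bash
python3 - <<'E'
from lids import *
c=dict(np.load('pics/w1.png.npz'));print(c['eye'],c['rotation'].round(3).tolist(),c['camera_matrix'][0])
for n,p in dict(tall=(.4797,.0725,.122),wide=(.696,-.0975,.086),sA=(.6997,.0392,.092),sB=(.5905,-.167,.092),nc=(.5956,.0224,.006),wc=(.6009,-.0614,.006),sc=(.4815,-.0972,.006)).items(): print(n,proj(c,p).round(0))
g=lambda a:tuple(a)
E
```

```text
[ 0.58258206 -0.15084023  0.4750434 ] [[0.005, 0.974, 0.226], [1.0, -0.01, 0.02], [0.021, 0.226, -0.974]] [297.2744645    0.         280.67285363]
tall [478.  45.]
wide [314. 228.]
sA [415. 231.]
sB [261. 150.]
nc [385. 151.]
wc [332. 155.]
sc [310.  72.]
```

```bash
python3 - <<'E'
from lids import *
c=dict(np.load('pics/w1.png.npz'));f=cv2.cvtColor(c['frame'],cv2.COLOR_RGB2BGR)
for p,rad in [((.696,-.0975,.086),.031),((.6997,.0392,.092),.027),((.5905,-.167,.092),.027),((.4797,.0725,.122),.03)]:
    q=np.array([proj(c,(p[0]+rad*np.cos(t),p[1]+rad*np.sin(t),p[2])) for t in np.linspace(0,6.28,60)])
    cv2.polylines(f,[np.int32(q*8)],True,(0,0,255),1,shift=3)
cx,cy,th=.5985,-.0235,np.radians(93.7)
def box(cx,cy,th,L,W,z,col):
    e=np.array([np.cos(th),np.sin(th)]);n=np.array([-e[1],e[0]])
    q=np.array([proj(c,list(np.array([cx,cy])+a*L/2*e+b*W/2*n)+[z]) for a,b in[(1,1),(1,-1),(-1,-1),(-1,1)]]);cv2.polylines(f,[np.int32(q*8)],True,col,1,shift=3)
box(cx,cy,th,.173,.096,.04,(0,255,0));box(.4815,-.0972,np.radians(92),.096,.096,.04,(0,255,0))
cv2.imwrite('pics/w1o.png',cv2.resize(f[0:270,220:530],None,fx=2.5,fy=2.2,interpolation=cv2.INTER_CUBIC))
E
```

```text
(no output)
```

View pics/w1o.png

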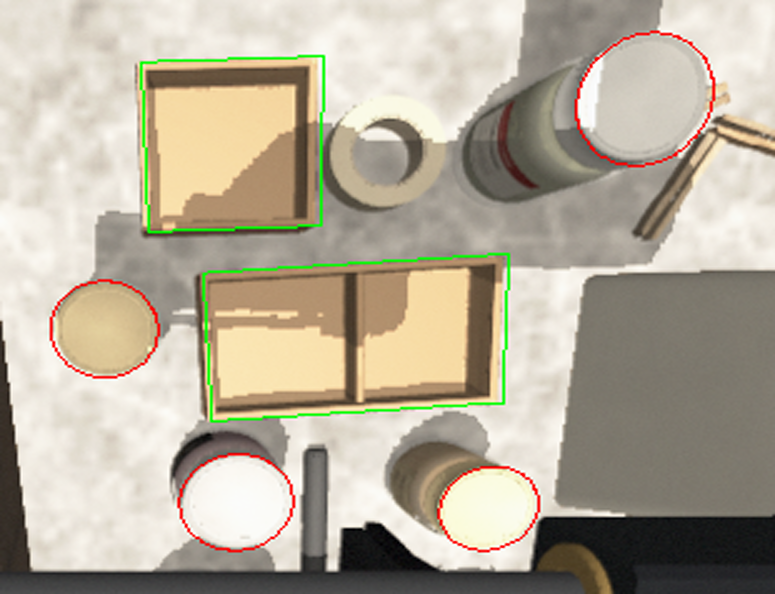

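The projected outlines fit the wrist view within about 1 mm. I'll work out the move to the wide jar.

```bash
cat > go.py <<'E'
import sys
from h import *
s=sense();R=s['ee_rot'];p=s['tcp_pos']
t=np.array([float(a) for a in sys.argv[1:4]])
u=R.T@(t-p)/.025
print('t',round(s['time_s'],2),'pos',p.round(4),'units',u.round(2),'yaw_y',np.degrees(np.arctan2(R[1,1],R[0,1])).round(1),'z',R[:,2].round(3),'F',s['wrist_force'].round(1),'w',round(87*s['gripper_width'],1))
E
python3 go.py .696 -.0975 .20; python3 go.py .696 -.0975 .064
```

```text
t 2.5 pos [ 0.6439 -0.1496  0.3131] units [-2.16  2.01  4.52] yaw_y 89.5 z [-0.02   0.021 -1.   ] F [-0.9  0.7 -0.4] w 87.3
t 2.5 pos [ 0.6439 -0.1496  0.3131] units [-2.27  1.89  9.96] yaw_y 89.5 z [-0.02   0.021 -1.   ] F [-0.9  0.7 -0.4] w 87.3
```

Request:
servo_tool --deltas '[{"slide": [-0.5,0.5,0.6],"spin": 0},{"slide": [-0.5,0.5,0.6],"spin": 0},{"slide": [-0.5,0.5,0.6],"spin": 0},{"slide": [-0.5,0.4,0.6],"spin": 0},{"slide": [-0.2,0.1,0.6],"spin": 0},{"slide": [0,0,0.6],"spin": 0},{"slide": [0,0,0.4],"spin": 0},{"slide": [0,0,0.2],"spin": 0},{"slide": [0,0,0],"spin": 0}]'

```text
time_s: 3.4
tcp_pos: [0.6986, -0.0963, 0.1959]
ee_rot: [[-1.0, 0.012, -0.027], [0.012, 1.0, 0.021], [0.027, 0.02, -0.999]]
wrist_force: [-0.1, 0.8, -0.4]
gripper_width: 0.999
```

```bash
python3 go.py .696 -.0975 .064
```

```text
t 3.4 pos [ 0.6986 -0.0963  0.1959] units [-0.04 -0.15  5.27] yaw_y 89.3 z [-0.027  0.021 -0.999] F [-0.1  0.8 -0.4] w 86.9
```

Request:
servo_tool --deltas '[{"slide": [0,-0.15,0.7],"spin": 0},{"slide": [0,0,0.7],"spin": 0},{"slide": [0,0,0.7],"spin": 0},{"slide": [0,0,0.7],"spin": 0},{"slide": [0,0,0.7],"spin": 0},{"slide": [0,0,0.7],"spin": 0},{"slide": [0,0,0.5],"spin": 0},{"slide": [0,0,0.4],"spin": 0},{"slide": [0,0,0.15],"spin": 0},{"slide": [0,0,0],"spin": 0}]'

```text
time_s: 4.4
tcp_pos: [0.7016, -0.1006, 0.0701]
ee_rot: [[-1.0, 0.013, -0.007], [0.013, 1.0, 0.018], [0.008, 0.018, -1.0]]
wrist_force: [0.2, 0.4, 0.8]
gripper_width: 1.003
```

```bash
python3 go.py .696 -.0975 .064
```

```text
t 4.4 pos [ 0.7016 -0.1006  0.0701] units [0.22 0.12 0.25] yaw_y 89.2 z [-0.007  0.018 -1.   ] F [0.2 0.4 0.8] w 87.3
```

Request:
servo_tool --deltas '[{"slide": [0.22,0.12,0.25],"spin": 0},{"slide": [0,0,0],"spin": 0}]'

```text
time_s: 4.6
tcp_pos: [0.6964, -0.0973, 0.0648]
ee_rot: [[-1.0, 0.013, -0.005], [0.013, 1.0, 0.018], [0.005, 0.018, -1.0]]
wrist_force: [0.2, 0.2, -0.1]
gripper_width: 1.002
```

```bash
python3 go.py .696 -.0975 .064;python3 -c "
from h import *
cap('wrist','w2.png')"
```

```text
t 4.6 pos [ 0.6964 -0.0973  0.0648] units [ 0.02 -0.01  0.03] yaw_y 89.2 z [-0.005  0.018 -1.   ] F [ 0.2  0.2 -0.1] w 87.1
```

View pics/w2.png

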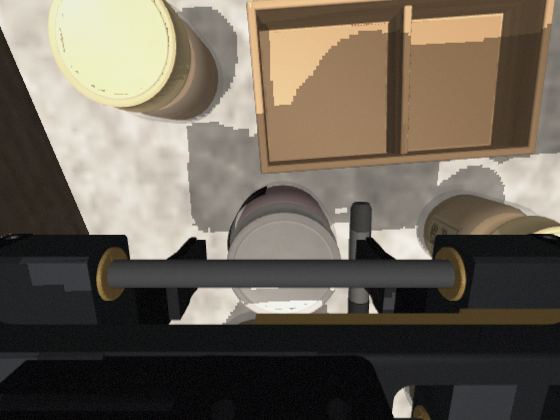

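The wide lid sits centred between the fingers (centre about (284,262)). I'll close now.

Request:
servo_tool --deltas '[{"slide": [0,0,0],"spin": 0},{"slide": [0,0,0],"spin": 0},{"slide": [0,0,0],"spin": 0},{"slide": [0,0,0],"spin": 0},{"slide": [0,0,0],"spin": 0},{"slide": [0,0,0],"spin": 0},{"slide": [0,0,0],"spin": 0},{"slide": [0,0,0],"spin": 0}]' --gripper 255

```text
time_s: 5.45
tcp_pos: [0.6985, -0.097, 0.0676]
ee_rot: [[-1.0, 0.012, 0.0], [0.012, 1.0, 0.018], [0.0, 0.018, -1.0]]
wrist_force: [-0.5, 0.2, 0.9]
gripper_width: 0.69
```

Request:
servo_tool --deltas '[{"slide": [0,0,-0.2],"spin": 0},{"slide": [0,0,-0.4],"spin": 0},{"slide": [0,0,-0.6],"spin": 0},{"slide": [0,0,-0.6],"spin": 0},{"slide": [0,0,-0.6],"spin": 0},{"slide": [0,0,-0.6],"spin": 0},{"slide": [0,0,-0.6],"spin": 0},{"slide": [0,0,-0.6],"spin": 0},{"slide": [0,0,-0.3],"spin": 0},{"slide": [0,0,0],"spin": 0}]'

```text
time_s: 6.45
tcp_pos: [0.6948, -0.1001, 0.1824]
ee_rot: [[-1.0, 0.016, -0.011], [0.015, 1.0, 0.019], [0.012, 0.019, -1.0]]
wrist_force: [0.0, -0.7, -2.5]
gripper_width: 0.691
```

```bash
python3 go.py .4815 -.0975 .18;python3 -c "
from h import *
cap('wrist','w3.png')"
```

```text
t 6.45 pos [ 0.6948 -0.1001  0.1824] units [ 8.53 -0.03  0.19] yaw_y 89.1 z [-0.011  0.019 -1.   ] F [ 0.  -0.7 -2.5] w 60.1
```

View pics/w3.png

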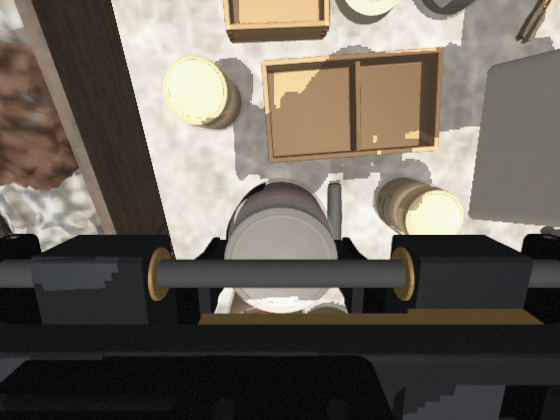

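Request:
servo_tool --deltas '[{"slide": [0.4,0,0],"spin": 0},{"slide": [0.8,0,0],"spin": 0},{"slide": [1,0,0],"spin": 0},{"slide": [1,0,0],"spin": 0},{"slide": [1,0,0],"spin": 0},{"slide": [1,0,0],"spin": 0},{"slide": [1,0,0],"spin": 0},{"slide": [1,0,0],"spin": 0},{"slide": [0.7,0,0],"spin": 0},{"slide": [0.3,0,0],"spin": 0}]'

```text
time_s: 7.5
tcp_pos: [0.4683, -0.0965, 0.1748]
ee_rot: [[-0.999, 0.018, -0.036], [0.018, 1.0, 0.021], [0.036, 0.021, -0.999]]
wrist_force: [-0.3, 0.4, -3.4]
gripper_width: 0.693
```

Request:
servo_tool --deltas '[{"slide": [0,0,0],"spin": 0},{"slide": [0,0,0],"spin": 0}]'

```text
time_s: 7.7
tcp_pos: [0.4671, -0.0966, 0.1747]
ee_rot: [[-0.999, 0.018, -0.036], [0.017, 1.0, 0.021], [0.036, 0.021, -0.999]]
wrist_force: [0.7, -0.1, -2.7]
gripper_width: 0.69
```

```bash
python3 go.py .4815 -.0975 .074;python3 -c "
from h import *
cap('wrist','w4.png');cap('top','t4.png')"
```

```text
t 7.7 pos [ 0.4671 -0.0966  0.1747] units [-0.72 -0.11  4.  ] yaw_y 89.0 z [-0.036  0.021 -0.999] F [ 0.7 -0.1 -2.7] w 60.1
```

View pics/w4.png

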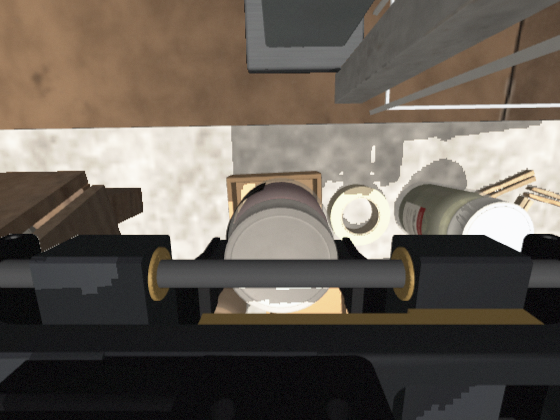

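Request:
servo_tool --deltas '[{"slide": [-0.4,-0.1,0.2],"spin": 0},{"slide": [-0.4,0,0.4],"spin": 0},{"slide": [0,0,0.5],"spin": 0},{"slide": [0,0,0.5],"spin": 0},{"slide": [0,0,0.5],"spin": 0},{"slide": [0,0,0.3],"spin": 0},{"slide": [0,0,0.1],"spin": 0},{"slide": [0,0,0],"spin": 0},{"slide": [0,0,0],"spin": 0}]'

```text
time_s: 8.7
tcp_pos: [0.4949, -0.0986, 0.1027]
ee_rot: [[-0.999, 0.018, -0.037], [0.018, 1.0, 0.02], [0.037, 0.019, -0.999]]
wrist_force: [-0.6, 0.4, -3.6]
gripper_width: 0.69
```

```bash
python3 go.py .482 -.0975 .074;python3 -c "
from h import *
cap('wrist','w5.png')"
```

```text
t 8.7 pos [ 0.4949 -0.0986  0.1027] units [0.47 0.01 1.17] yaw_y 88.9 z [-0.037  0.02  -0.999] F [-0.6  0.4 -3.6] w 60.0
```

View pics/w5.png

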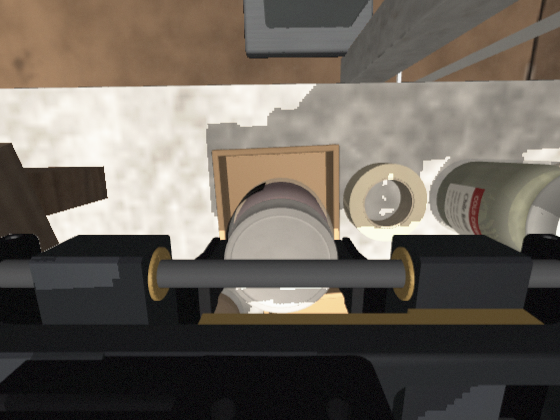

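Request:
servo_tool --deltas '[{"slide": [0.25,0,-0.2],"spin": 0},{"slide": [0.2,0,0],"spin": 0},{"slide": [0,0,0],"spin": 0}]'

```text
time_s: 9.05
tcp_pos: [0.4836, -0.0985, 0.1101]
ee_rot: [[-0.999, 0.018, -0.034], [0.018, 1.0, 0.02], [0.034, 0.02, -0.999]]
wrist_force: [0.8, 0.7, -3.2]
gripper_width: 0.692
```

```bash
python3 go.py .483 -.0975 .074
```

```text
t 9.05 pos [ 0.4836 -0.0985  0.1101] units [-0.03  0.01  1.44] yaw_y 89.0 z [-0.034  0.02  -0.999] F [ 0.8  0.7 -3.2] w 60.2
```

Request:
servo_tool --deltas '[{"slide": [0,0,0.3],"spin": 0},{"slide": [0.05,0,0.3],"spin": 0},{"slide": [0.05,0,0.3],"spin": 0},{"slide": [0.05,0,0.2],"spin": 0},{"slide": [0,0,0.1],"spin": 0},{"slide": [0,0,0.1],"spin": 0},{"slide": [0,0,0],"spin": 0}]'

```text
time_s: 9.75
tcp_pos: [0.478, -0.0977, 0.0748]
ee_rot: [[-0.999, 0.018, -0.034], [0.017, 1.0, 0.02], [0.034, 0.02, -0.999]]
wrist_force: [-0.9, 0.1, -3.6]
gripper_width: 0.695
```

```bash
python3 go.py .483 -.0975 .074
```

```text
t 9.75 pos [ 0.478  -0.0977  0.0748] units [-0.2   0.01  0.03] yaw_y 89.0 z [-0.034  0.02  -0.999] F [-0.9  0.1 -3.6] w 60.5
```

Request:
servo_tool --deltas '[{"slide": [-0.25,0,0],"spin": 0},{"slide": [0,0,0],"spin": 0},{"slide": [0,0,0.1],"spin": 0}]'

```text
time_s: 10.05
tcp_pos: [0.4856, -0.0978, 0.0738]
ee_rot: [[-0.999, 0.017, -0.033], [0.016, 1.0, 0.019], [0.033, 0.019, -0.999]]
wrist_force: [-7.2, 4.3, 21.8]
gripper_width: 0.695
```

Request:
servo_tool --deltas '[{"slide": [0,0,0.1],"spin": 0},{"slide": [0,0,0],"spin": 0}]'

```text
time_s: 10.25
tcp_pos: [0.4865, -0.0977, 0.075]
ee_rot: [[-0.999, 0.015, -0.031], [0.015, 1.0, 0.019], [0.032, 0.018, -0.999]]
wrist_force: [0.3, 0.2, -4.0]
gripper_width: 0.692
```

```bash
python3 go.py .483 -.0975 .074
```

```text
t 10.25 pos [ 0.4865 -0.0977  0.075 ] units [0.14 0.   0.04] yaw_y 89.1 z [-0.031  0.019 -0.999] F [ 0.3  0.2 -4. ] w 60.2
```

Request:
servo_tool --deltas '[{"slide": [0.1,0,0.06],"spin": 0},{"slide": [0,0,0.03],"spin": 0}]'

```text
time_s: 10.45
tcp_pos: [0.4844, -0.0975, 0.0737]
ee_rot: [[-0.999, 0.015, -0.029], [0.014, 1.0, 0.019], [0.03, 0.018, -0.999]]
wrist_force: [-1.8, 2.2, 7.0]
gripper_width: 0.689
```

Request:
servo_tool --deltas '[{"slide": [0,0,0],"spin": 0},{"slide": [0,0,0],"spin": 0},{"slide": [0,0,0],"spin": 0},{"slide": [0,0,0],"spin": 0},{"slide": [0,0,0],"spin": 0},{"slide": [0,0,0],"spin": 0}]' --gripper 0

```text
time_s: 11.05
tcp_pos: [0.4857, -0.0977, 0.0737]
ee_rot: [[-1.0, 0.014, -0.027], [0.014, 1.0, 0.018], [0.027, 0.018, -0.999]]
wrist_force: [0.0, 0.1, -0.0]
gripper_width: 0.993
```

Request:
servo_tool --deltas '[{"slide": [0,0,-0.3],"spin": 0},{"slide": [0,0,-0.7],"spin": 0},{"slide": [0,0,-1],"spin": 0},{"slide": [0,0,-1],"spin": 0},{"slide": [0,0,-1],"spin": 0},{"slide": [0,0,-1],"spin": 0},{"slide": [0,0,-1],"spin": 0},{"slide": [0,0,-0.5],"spin": 0},{"slide": [0,0,0],"spin": 0}]'

```text
time_s: 11.95
tcp_pos: [0.4899, -0.1014, 0.2467]
ee_rot: [[-1.0, 0.014, -0.025], [0.014, 1.0, 0.017], [0.025, 0.017, -1.0]]
wrist_force: [-0.2, 0.7, -0.4]
gripper_width: 1.003
```

```bash
python3 go.py .5905 -.167 .20;python3 -c "
from h import *
cap('wrist','w6.png')"
```

```text
t 11.95 pos [ 0.4899 -0.1014  0.2467] units [-4.11 -2.6   1.72] yaw_y 89.2 z [-0.025  0.017 -1.   ] F [-0.2  0.7 -0.4] w 87.3
```

View pics/w6.png

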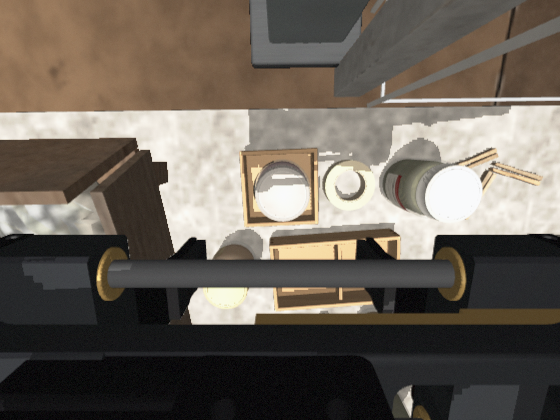

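```bash
cat > ring.py <<'E'
from lids import *
# near-lid colour contour -> circle in plane
def best(c,seed,z,ts=(12,16,20,25,30,40)):
    ref=cv2.GaussianBlur(c['frame'],(3,3),0).astype(int); u,v=seed; r0=np.median(ref[v-2:v+3,u-2:u+3].reshape(-1,3),axis=0)
    for t in ts:
        m=(np.abs(ref-r0).max(2)<t).astype(np.uint8)
        m=cv2.morphologyEx(cv2.morphologyEx(m,cv2.MORPH_CLOSE,np.ones((3,3))),cv2.MORPH_OPEN,cv2.getStructuringElement(cv2.MORPH_ELLIPSE,(7,7)))
        print(t,lid(c,m,seed,z))
E
python3 - <<'E'
from ring import *
c=dict(np.load('pics/w6.png.npz'));best(c,(280,193),.092)
c=cap('top','t6.png');print(proj(c,(.482,-.0975,.092)));u,v=proj(c,(.482,-.0975,.092)).round().astype(int);best(c,(u,v),.092)
E
```

```text
12 (array([ 0.4812, -0.0974,  0.0504]), array([ 0.4863, -0.0947]), array([33.4, 48.3]))
16 (array([ 0.4809, -0.0979,  0.0517]), array([ 0.4872, -0.0965]), array([35.2, 51.2]))
20 (array([ 0.4812, -0.0974,  0.053 ]), array([ 0.4873, -0.0963]), array([35.9, 52.9]))
25 (array([ 0.4812, -0.0974,  0.0551]), array([ 0.4876, -0.0962]), array([36.8, 55. ]))
30 (array([ 0.4812, -0.0974,  0.0563]), array([ 0.4878, -0.0964]), array([37.2, 56.6]))
40 (array([ 0.4809, -0.0978,  0.0578]), array([ 0.4879, -0.0965]), array([37.8, 58.1]))
[380.15142976 280.03292476]Traceback (most recent call last):
  File "<stdin>", line 3, in <module>
  File "ring.py", line 8, in best
    print(t,lid(c,m,seed,z))
            ~~~^^^^^^^^^^^^
  File "lids.py", line 7, in lid
    k=contours(mask,seed)
  File "lids.py", line 5, in contours
    if cv2.pointPolygonTest(c,seed,False)>=0: return c
       ~~~~~~~~~~~~~~~~~~~~^^^^^^^^^^^^^^
cv2.error: OpenCV(4.12.0) :-1: error: (-5:Bad argument) in function 'pointPolygonTest'
> Overload resolution failed:
>  - Can't parse 'pt'. Sequence item with index 0 has a wrong type
>  - Can't parse 'pt'. Sequence item with index 0 has a wrong type
```

```bash
python3 -c "
from h import *
print(sense()['joints'].round(1))"
```

```text
[  6.2   9.8 -13.   -1.3 -68.8 -96.5]
```

Request:
servo_tool --deltas '[{"slide": [0,0,0],"spin": -1},{"slide": [0,0,0],"spin": -1},{"slide": [0,0,0],"spin": -1},{"slide": [0,0,0],"spin": -1},{"slide": [0,0,0],"spin": -1},{"slide": [0,0,0],"spin": -1},{"slide": [0,0,0],"spin": -1},{"slide": [0,0,0],"spin": -1},{"slide": [0,0,0],"spin": -1},{"slide": [0,0,0],"spin": -1}]'

```text
time_s: 13.05
tcp_pos: [0.48, -0.1007, 0.2298]
ee_rot: [[-0.134, -0.989, -0.059], [-0.991, 0.133, 0.019], [-0.011, 0.061, -0.998]]
wrist_force: [0.3, -0.3, 0.9]
gripper_width: 1.002
```

```bash
python3 go.py .5905 -.167 .20;python3 -c "
from h import *
print(sense()['joints'].round(1))"
```

```text
t 13.05 pos [ 0.48   -0.1007  0.2298] units [ 2.05 -4.8   0.88] yaw_y 172.4 z [-0.059  0.019 -0.998] F [ 0.3 -0.3  0.9] w 87.1
[  6.2  10.5 -14.3  -1.5 -68.5 -13.3]
```

Request:
servo_tool --deltas '[{"slide": [0.3,-0.6,0],"spin": -0.3},{"slide": [0.3,-0.8,0],"spin": -0.3},{"slide": [0.3,-0.8,0],"spin": -0.3},{"slide": [0.4,-0.8,0],"spin": 0},{"slide": [0.4,-0.8,0],"spin": 0},{"slide": [0.3,-0.6,0],"spin": 0},{"slide": [0,-0.3,0],"spin": 0}]'

```text
time_s: 13.75
tcp_pos: [0.5922, -0.1561, 0.2095]
ee_rot: [[-0.001, -0.997, -0.081], [-1.0, -0.001, 0.021], [-0.021, 0.081, -0.996]]
wrist_force: [-0.4, -0.8, -0.6]
gripper_width: 0.998
```

```bash
python3 go.py .5905 -.167 .20
```

```text
t 13.75 pos [ 0.5922 -0.1561  0.2095] units [0.44 0.04 0.37] yaw_y -179.9 z [-0.081  0.021 -0.996] F [-0.4 -0.8 -0.6] w 86.8
```

Request:
servo_tool --deltas '[{"slide": [0,0,0],"spin": 0},{"slide": [0,0,0],"spin": 0},{"slide": [0,0,0],"spin": 0}]'

```text
time_s: 14.05
tcp_pos: [0.5905, -0.1552, 0.2064]
ee_rot: [[-0.001, -0.996, -0.087], [-1.0, -0.001, 0.022], [-0.022, 0.087, -0.996]]
wrist_force: [-0.9, -0.3, -0.6]
gripper_width: 1.002
```

```bash
python3 go.py .5905 -.167 .20
```

```text
t 14.05 pos [ 0.5905 -0.1552  0.2064] units [ 0.48 -0.02  0.25] yaw_y -179.9 z [-0.087  0.022 -0.996] F [-0.9 -0.3 -0.6] w 87.2
```

```bash
cat >> go.py <<'E'
print('j',s['joints'].round(2),'eff',s['effort'].round(2))
E
python3 go.py .5925 -.167 .105
```

```text
t 14.05 pos [ 0.5905 -0.1552  0.2064] units [ 0.56 -0.43  4.02] yaw_y -179.9 z [-0.087  0.022 -0.996] F [-0.9 -0.3 -0.6] w 87.2
j [ -0.2   23.99   1.45  -1.31 -72.49   0.66] eff [-8.000e-02 -3.995e+01  1.846e+01  4.140e+00 -1.300e-01 -1.000e-02]
```

Request:
servo_tool --deltas '[{"slide": [0.3,0.2,0.6],"spin": 0},{"slide": [0.2,0.1,0.8],"spin": 0},{"slide": [0,0,0.8],"spin": 0},{"slide": [0,0,0.8],"spin": 0},{"slide": [0,0,0.6],"spin": 0},{"slide": [0,0,0],"spin": 0}]'

```text
time_s: 14.65
tcp_pos: [0.5725, -0.164, 0.1187]
ee_rot: [[0.002, -0.997, -0.081], [-1.0, -0.004, 0.022], [-0.022, 0.081, -0.996]]
wrist_force: [-0.3, 0.4, 0.2]
gripper_width: 0.998
```

```bash
python3 go.py .5925 -.167 .105
```

```text
t 14.65 pos [ 0.5725 -0.164   0.1187] units [ 0.13 -0.84  0.48] yaw_y -179.8 z [-0.081  0.022 -0.996] F [-0.3  0.4  0.2] w 86.8
j [ -1.05  26.74  -7.58  -1.35 -60.37   1.93] eff [-0.000e+00 -4.078e+01  1.664e+01  3.740e+00  3.000e-02 -0.000e+00]
```

Request:
servo_tool --deltas '[{"slide": [0,0,0],"spin": 0},{"slide": [0,0,0],"spin": 0},{"slide": [0,0,0],"spin": 0},{"slide": [0,0,0],"spin": 0}]'

```text
time_s: 15.05
tcp_pos: [0.5739, -0.1638, 0.1228]
ee_rot: [[0.004, -0.997, -0.075], [-1.0, -0.005, 0.021], [-0.021, 0.075, -0.997]]
wrist_force: [0.1, -0.4, 0.1]
gripper_width: 1.002
```

```bash
python3 go.py .5925 -.167 .105
```

```text
t 15.05 pos [ 0.5739 -0.1638  0.1228] units [ 0.15 -0.8   0.65] yaw_y -179.7 z [-0.075  0.021 -0.997] F [ 0.1 -0.4  0.1] w 87.1
j [ -1.    26.45  -7.42  -1.29 -60.47   1.92] eff [ 1.000e-02 -4.056e+01  1.652e+01  3.720e+00 -1.200e-01 -1.000e-02]
```

Request:
servo_tool --deltas '[{"slide": [0.1,-0.5,0],"spin": 0},{"slide": [0,-0.4,0],"spin": 0},{"slide": [0,0,0.3],"spin": 0},{"slide": [0,0,0.5],"spin": 0},{"slide": [0,0,0.5],"spin": 0},{"slide": [0,0,0.3],"spin": 0},{"slide": [0,0,0],"spin": 0}]'

```text
time_s: 15.75
tcp_pos: [0.5928, -0.1649, 0.0782]
ee_rot: [[0.003, -0.997, -0.076], [-1.0, -0.004, 0.022], [-0.022, 0.076, -0.997]]
wrist_force: [-1.0, -0.0, 0.4]
gripper_width: 0.999
```

```bash
python3 go.py .592 -.167 .07
```

```text
t 15.75 pos [ 0.5928 -0.1649  0.0782] units [0.09 0.01 0.33] yaw_y -179.7 z [-0.076  0.022 -0.997] F [-1.  -0.   0.4] w 86.9
j [ -1.1   30.75  -7.18  -1.39 -56.44   2.12] eff [ 3.000e-02 -4.343e+01  1.582e+01  3.560e+00 -4.000e-02 -0.000e+00]
```

Request:
servo_tool --deltas '[{"slide": [0,0,0],"spin": 0},{"slide": [0,0,0],"spin": 0},{"slide": [0,0,0],"spin": 0},{"slide": [0,0,0],"spin": 0}]'

```text
time_s: 16.15
tcp_pos: [0.593, -0.1651, 0.0785]
ee_rot: [[0.003, -0.997, -0.075], [-1.0, -0.005, 0.021], [-0.022, 0.075, -0.997]]
wrist_force: [0.3, -0.5, -0.4]
gripper_width: 1.0
```

```bash
python3 go.py .592 -.167 .07
```

```text
t 16.15 pos [ 0.593  -0.1651  0.0785] units [0.09 0.01 0.34] yaw_y -179.7 z [-0.075  0.021 -0.997] F [ 0.3 -0.5 -0.4] w 87.0
j [ -1.09  30.73  -7.17  -1.36 -56.44   2.12] eff [ 0.000e+00 -4.321e+01  1.567e+01  3.540e+00 -1.200e-01 -1.000e-02]
```

Tilt has drifted to about 4°, because each row builds on the measured pose and its lag. Fast descents seem to bring it back, so I'll test that with a gentle rise followed by a brisk stop.

Request:
servo_tool --deltas '[{"slide": [0,0,-0.2],"spin": 0},{"slide": [0,0,-0.4],"spin": 0},{"slide": [0,0,-0.5],"spin": 0},{"slide": [0,0,-0.5],"spin": 0},{"slide": [0,0,-0.5],"spin": 0},{"slide": [0,0,-0.5],"spin": 0},{"slide": [0,0,-0.5],"spin": 0},{"slide": [0,0,-0.4],"spin": 0},{"slide": [0,0,-0.2],"spin": 0},{"slide": [0,0,-0.1],"spin": 0}]'

```text
time_s: 17.15
tcp_pos: [0.602, -0.1675, 0.1853]
ee_rot: [[0.004, -0.998, -0.068], [-1.0, -0.005, 0.02], [-0.021, 0.068, -0.997]]
wrist_force: [0.8, -0.4, 1.0]
gripper_width: 0.997
```

```bash
python3 go.py .592 -.167 .11
```

```text
t 17.15 pos [ 0.602  -0.1675  0.1853] units [0.04 0.19 3.03] yaw_y -179.7 z [-0.068  0.02  -0.997] F [ 0.8 -0.4  1. ] w 86.7
j [ -1.28  25.67   1.03  -1.16 -69.31   1.97] eff [ -0.   -41.81  18.28   4.13  -0.09  -0.  ]
```

Request:
servo_tool --deltas '[{"slide": [0,0,1],"spin": 0},{"slide": [0,0,1],"spin": 0},{"slide": [0,0,1],"spin": 0}]'

```text
time_s: 17.45
tcp_pos: [0.6002, -0.1665, 0.1132]
ee_rot: [[0.004, -0.998, -0.058], [-1.0, -0.005, 0.019], [-0.019, 0.058, -0.998]]
wrist_force: [-0.3, 0.1, -0.2]
gripper_width: 1.001
```

Request:
servo_tool --deltas '[{"slide": [0,0,0],"spin": 0},{"slide": [0,0,0],"spin": 0},{"slide": [0,0,0],"spin": 0},{"slide": [0,0,0],"spin": 0}]'

```text
time_s: 17.85
tcp_pos: [0.5984, -0.1664, 0.111]
ee_rot: [[0.004, -0.998, -0.065], [-1.0, -0.005, 0.019], [-0.02, 0.065, -0.998]]
wrist_force: [0.6, 0.0, -0.1]
gripper_width: 0.998
```

```bash
python3 go.py .592 -.167 .11
```

```text
t 17.85 pos [ 0.5984 -0.1664  0.111 ] units [0.03 0.25 0.06] yaw_y -179.7 z [-0.065  0.019 -0.998] F [ 0.6  0.  -0.1] w 86.8
j [ -1.16  28.96  -4.95  -1.2  -59.86   2.06] eff [-1.000e-02 -4.229e+01  1.635e+01  3.690e+00 -1.100e-01 -0.000e+00]
```

Request:
servo_tool --deltas '[{"slide": [0,0.1,-0.2],"spin": 0},{"slide": [0,0.1,-0.4],"spin": 0},{"slide": [0,0,-0.5],"spin": 0},{"slide": [0,0,-0.5],"spin": 0},{"slide": [0,0,-0.5],"spin": 0},{"slide": [0,0,-0.5],"spin": 0},{"slide": [0,0,-0.4],"spin": 0},{"slide": [0,0,-0.2],"spin": 0},{"slide": [0,0,-0.1],"spin": 0}]'

```text
time_s: 18.75
tcp_pos: [0.6009, -0.1686, 0.2073]
ee_rot: [[0.005, -0.999, -0.054], [-1.0, -0.006, 0.018], [-0.018, 0.054, -0.998]]
wrist_force: [0.1, 0.1, 0.6]
gripper_width: 1.0
```

Request:
servo_tool --deltas '[{"slide": [0,0,0.2],"spin": 0},{"slide": [0,0,0.4],"spin": 0},{"slide": [0,0,0.5],"spin": 0},{"slide": [0,0,0.5],"spin": 0},{"slide": [0,0,0.5],"spin": 0},{"slide": [0,0,0.5],"spin": 0},{"slide": [0,0,0.4],"spin": 0},{"slide": [0,0,0.2],"spin": 0},{"slide": [0,0,0.1],"spin": 0}]'

```text
time_s: 19.65
tcp_pos: [0.593, -0.1664, 0.1131]
ee_rot: [[0.004, -0.998, -0.063], [-1.0, -0.005, 0.019], [-0.02, 0.063, -0.998]]
wrist_force: [0.6, 0.7, 0.1]
gripper_width: 0.997
```

```bash
python3 go.py .592 -.167 .07
```

```text
t 19.65 pos [ 0.593  -0.1664  0.1131] units [ 0.06 -0.07  1.72] yaw_y -179.7 z [-0.063  0.019 -0.998] F [0.6 0.7 0.1] w 86.8
j [ -1.18  28.34  -5.7   -1.2  -59.62   2.08] eff [ -0.   -42.04  16.45   3.68  -0.11  -0.  ]
```

Request:
servo_tool --deltas '[{"slide": [0,0,-0.2],"spin": 0},{"slide": [0,0,-0.4],"spin": 0},{"slide": [0,0,-0.5],"spin": 0},{"slide": [0,0,-0.5],"spin": 0},{"slide": [0,0,-0.5],"spin": 0},{"slide": [0,0,-0.5],"spin": 0},{"slide": [0,0,-0.5],"spin": 0},{"slide": [0,0,-0.4],"spin": 0},{"slide": [0,0,-0.2],"spin": 0},{"slide": [0,0,-0.1],"spin": 0}]'

```text
time_s: 20.65
tcp_pos: [0.6016, -0.1689, 0.2221]
ee_rot: [[0.005, -0.999, -0.052], [-1.0, -0.006, 0.018], [-0.018, 0.052, -0.998]]
wrist_force: [0.4, 0.3, -0.3]
gripper_width: 1.003
```

```bash
python3 go.py .592 -.167 .07
```

```text
t 20.65 pos [ 0.6016 -0.1689  0.2221] units [0.03 0.07 6.1 ] yaw_y -179.7 z [-0.052  0.018 -0.998] F [ 0.4  0.3 -0.3] w 87.3
j [ -1.35  23.72   3.31  -0.99 -72.61   1.97] eff [ -0.   -40.75  18.89   4.26  -0.05  -0.  ]
```

Request:
servo_tool --deltas '[{"slide": [0,0,1],"spin": 0},{"slide": [0,0,1],"spin": 0},{"slide": [0,0,1],"spin": 0},{"slide": [0,0,1],"spin": 0}]'

```text
time_s: 21.05
tcp_pos: [0.5995, -0.1676, 0.1242]
ee_rot: [[0.005, -0.999, -0.042], [-1.0, -0.006, 0.017], [-0.017, 0.042, -0.999]]
wrist_force: [0.5, 0.4, -0.3]
gripper_width: 1.002
```

```bash
python3 go.py .591 -.167 .055
```

```text
t 21.05 pos [ 0.5995 -0.1676  0.1242] units [0.02 0.22 2.78] yaw_y -179.7 z [-0.042  0.017 -0.999] F [ 0.5  0.4 -0.3] w 87.2
j [ -1.2   27.69  -5.04  -1.04 -59.69   2.06] eff [-9.000e-02 -4.351e+01  1.743e+01  3.800e+00 -4.500e-01 -1.000e-02]
```

Request:
servo_tool --deltas '[{"slide": [0,0.1,0.9],"spin": 0},{"slide": [0,0.1,0.9],"spin": 0},{"slide": [0,0,0.7],"spin": 0}]'

```text
time_s: 21.35
tcp_pos: [0.5894, -0.1662, 0.0569]
ee_rot: [[0.005, -0.999, -0.047], [-1.0, -0.005, 0.017], [-0.018, 0.047, -0.999]]
wrist_force: [0.8, -1.2, -0.2]
gripper_width: 1.0
```

```bash
python3 go.py .5905 -.167 .055;python3 -c "
from h import *
cap('wrist','w7.png')"
```

```text
t 21.35 pos [ 0.5894 -0.1662  0.0569] units [ 0.03 -0.05  0.07] yaw_y -179.7 z [-0.047  0.017 -0.999] F [ 0.8 -1.2 -0.2] w 87.0
j [ -1.12  31.18 -10.12  -1.2  -51.44   2.17] eff [-3.000e-02 -4.407e+01  1.526e+01  3.380e+00 -2.900e-01 -1.000e-02]
```

View pics/w7.png

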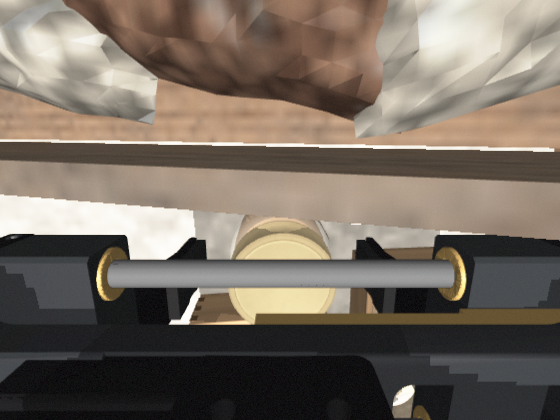

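The small lid is centred between the fingers, so I'll grip it and lift slowly.

Request:
servo_tool --deltas '[{"slide": [0,0,0],"spin": 0},{"slide": [0,0,0],"spin": 0},{"slide": [0,0,0],"spin": 0},{"slide": [0,0,0],"spin": 0},{"slide": [0,0,0],"spin": 0},{"slide": [0,0,0],"spin": 0},{"slide": [0,0,0],"spin": 0}]' --gripper 255

```text
time_s: 22.1
tcp_pos: [0.5888, -0.166, 0.0561]
ee_rot: [[0.004, -0.999, -0.05], [-1.0, -0.005, 0.018], [-0.018, 0.05, -0.999]]
wrist_force: [-0.3, -0.2, -2.5]
gripper_width: 0.638
```

Request:
servo_tool --deltas '[{"slide": [0,0,-0.2],"spin": 0},{"slide": [0,0,-0.4],"spin": 0},{"slide": [0,0,-0.5],"spin": 0},{"slide": [0,0,-0.6],"spin": 0},{"slide": [0,0,-0.6],"spin": 0},{"slide": [0,0,-0.6],"spin": 0},{"slide": [0,0,-0.6],"spin": 0},{"slide": [0,0,-0.6],"spin": 0},{"slide": [0,0,-0.6],"spin": 0},{"slide": [0,0,-0.4],"spin": 0}]'

```text
time_s: 23.1
tcp_pos: [0.5947, -0.1685, 0.1953]
ee_rot: [[0.004, -0.999, -0.049], [-1.0, -0.005, 0.018], [-0.018, 0.049, -0.999]]
wrist_force: [0.6, 0.4, -2.1]
gripper_width: 0.639
```

```bash
python3 go.py .481 -.0975 .20;python3 -c "
from h import *
cap('wrist','w8.png');cap('scene','s8.png')"
```

```text
t 23.1 pos [ 0.5947 -0.1685  0.1953] units [-2.86  4.54  0.08] yaw_y -179.7 z [-0.049  0.018 -0.999] F [ 0.6  0.4 -2.1] w 55.6
j [ -1.34  24.01  -0.15  -1.05 -68.65   1.98] eff [-1.000e-02 -4.108e+01  1.865e+01  4.380e+00 -2.000e-02 -0.000e+00]
```

View pics/s8.png

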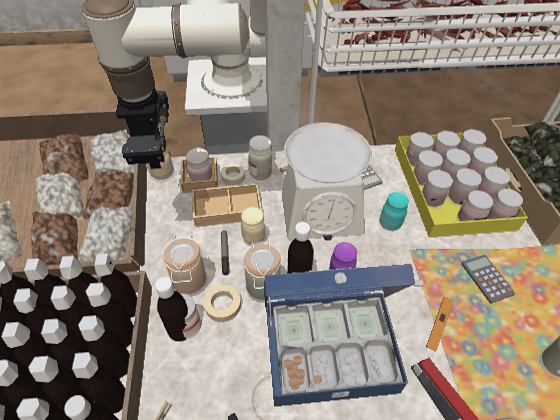

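Request:
servo_tool --deltas '[{"slide": [-0.1,0.2,0],"spin": 0},{"slide": [-0.3,0.4,0],"spin": 0},{"slide": [-0.4,0.6,0],"spin": 0},{"slide": [-0.4,0.6,0],"spin": 0},{"slide": [-0.4,0.6,0],"spin": 0},{"slide": [-0.4,0.6,0],"spin": 0},{"slide": [-0.4,0.6,0],"spin": 0},{"slide": [-0.2,0.3,0],"spin": 0},{"slide": [-0.1,0.2,0],"spin": 0}]'

```text
time_s: 24.1
tcp_pos: [0.4812, -0.0981, 0.1943]
ee_rot: [[0.001, -0.998, -0.064], [-1.0, -0.002, 0.02], [-0.021, 0.064, -0.998]]
wrist_force: [0.4, 0.2, -2.1]
gripper_width: 0.637
```

```bash
python3 go.py .481 -.0975 .17
```

```text
t 24.1 pos [ 0.4812 -0.0981  0.1943] units [-0.   -0.06  0.97] yaw_y -179.9 z [-0.064  0.02  -0.998] F [ 0.4  0.2 -2.1] w 55.4
j [  6.42  12.4  -17.14  -1.75 -63.97  -5.52] eff [-1.800e-01 -2.997e+01  1.814e+01  4.140e+00 -1.900e-01  2.000e-02]
```

Request:
servo_tool --deltas '[{"slide": [0,0,-0.2],"spin": 0},{"slide": [0,0,-0.4],"spin": 0},{"slide": [0,0,-0.5],"spin": 0},{"slide": [0,0,-0.5],"spin": 0},{"slide": [0,0,-0.5],"spin": 0},{"slide": [0,0,-0.5],"spin": 0},{"slide": [0,0,-0.5],"spin": 0},{"slide": [0,0,-0.4],"spin": 0},{"slide": [0,0,-0.2],"spin": 0},{"slide": [0,0,-0.1],"spin": 0}]'

```text
time_s: 25.1
tcp_pos: [0.4924, -0.1028, 0.2976]
ee_rot: [[-0.002, -0.998, -0.059], [-1.0, 0.001, 0.018], [-0.018, 0.059, -0.998]]
wrist_force: [-0.5, -0.1, -3.1]
gripper_width: 0.636
```

Request:
servo_tool --deltas '[{"slide": [0,0,0.7],"spin": 0},{"slide": [0,0,0.9],"spin": 0},{"slide": [0,0,0.9],"spin": 0},{"slide": [0,0,0.9],"spin": 0},{"slide": [0,0,0],"spin": 0}]'

```text
time_s: 25.6
tcp_pos: [0.4877, -0.1015, 0.2104]
ee_rot: [[-0.003, -0.998, -0.058], [-1.0, 0.002, 0.019], [-0.019, 0.058, -0.998]]
wrist_force: [-1.0, 0.0, -1.9]
gripper_width: 0.638
```

```bash
python3 go.py .484 -.0986 .155
```

```text
t 25.6 pos [ 0.4877 -0.1015  0.2104] units [-0.07  0.02  2.22] yaw_y 179.9 z [-0.058  0.019 -0.998] F [-1.   0.  -1.9] w 55.5
j [  6.03  12.1  -15.11  -1.55 -66.01  -5.49] eff [  0.1  -30.62  19.06   4.4    0.2    0.  ]
```

Request:
servo_tool --deltas '[{"slide": [-0.1,0,0.4],"spin": 0},{"slide": [0,0,0.5],"spin": 0},{"slide": [0,0,0.5],"spin": 0},{"slide": [0,0,0.3],"spin": 0},{"slide": [0,0,0.1],"spin": 0},{"slide": [0,0,0],"spin": 0}]'

```text
time_s: 26.2
tcp_pos: [0.4886, -0.0978, 0.167]
ee_rot: [[-0.002, -0.999, -0.051], [-1.0, 0.001, 0.018], [-0.018, 0.051, -0.999]]
wrist_force: [-0.6, -0.5, -2.0]
gripper_width: 0.638
```

```bash
python3 go.py .484 -.0986 .149; python3 -c "
from h import *
c=cap('wrist','w9.png');d=cap('scene','s9.png')
a=cv2.imread('pics/s9.png')[100:260,120:300];cv2.imwrite('pics/s9z.png',cv2.resize(a,None,fx=4,fy=3.6,interpolation=cv2.INTER_CUBIC))"
```

```text
t 26.2 pos [ 0.4886 -0.0978  0.167 ] units [0.04 0.15 0.73] yaw_y 180.0 z [-0.051  0.018 -0.999] F [-0.6 -0.5 -2. ] w 55.5
j [  6.51  14.25 -19.04  -1.55 -59.52  -5.75] eff [ 1.000e-02 -3.088e+01  1.734e+01  4.010e+00 -8.000e-02 -0.000e+00]
```

View pics/s9z.png

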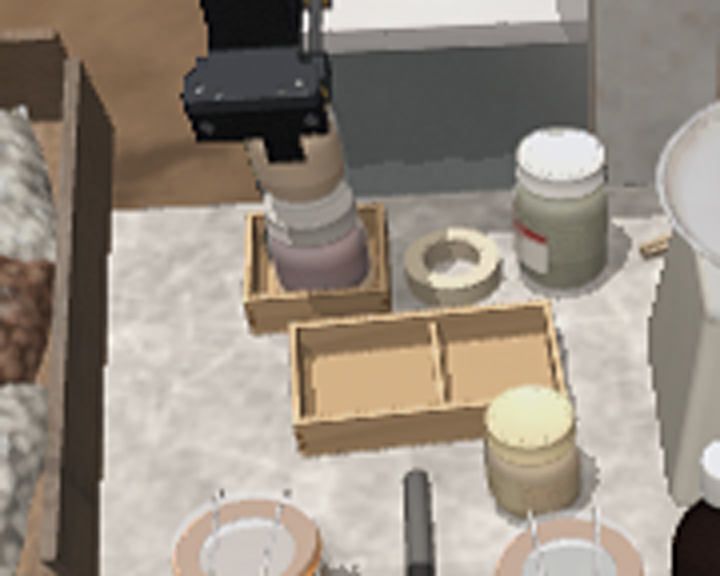

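View pics/w9.png

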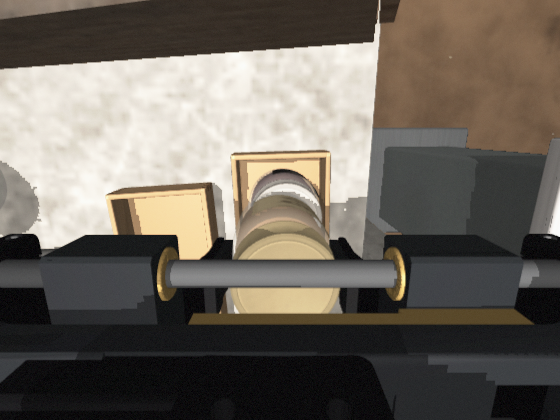

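Request:
servo_tool --deltas '[{"slide": [0.03,0.1,0.2],"spin": 0},{"slide": [0,0.05,0.2],"spin": 0},{"slide": [0,0,0.1],"spin": 0},{"slide": [0,0,0],"spin": 0}]'

```text
time_s: 26.7
tcp_pos: [0.4847, -0.0985, 0.1554]
ee_rot: [[-0.002, -0.999, -0.048], [-1.0, 0.001, 0.018], [-0.018, 0.048, -0.999]]
wrist_force: [0.8, -0.9, -2.3]
gripper_width: 0.636
```

```bash
python3 go.py .484 -.0985 .148
```

```text
t 26.7 pos [ 0.4847 -0.0985  0.1554] units [0.01 0.01 0.3 ] yaw_y 180.0 z [-0.048  0.018 -0.999] F [ 0.8 -0.9 -2.3] w 55.4
j [  6.5   14.52 -20.56  -1.57 -57.52  -5.69] eff [ 1.000e-02 -3.103e+01  1.713e+01  3.960e+00 -7.000e-02 -0.000e+00]
```

Request:
servo_tool --deltas '[{"slide": [0,0,0.12],"spin": 0},{"slide": [0,0,0.1],"spin": 0},{"slide": [0,0,0.05],"spin": 0},{"slide": [0,0,0],"spin": 0}]'

```text
time_s: 27.1
tcp_pos: [0.4846, -0.0984, 0.148]
ee_rot: [[-0.001, -0.999, -0.047], [-1.0, 0.001, 0.018], [-0.018, 0.047, -0.999]]
wrist_force: [0.2, -0.5, -1.4]
gripper_width: 0.637
```

```bash
python3 go.py .484 -.0985 .148
```

```text
t 27.1 pos [ 0.4846 -0.0984  0.148 ] units [0.01 0.02 0.  ] yaw_y 180.0 z [-0.047  0.018 -0.999] F [ 0.2 -0.5 -1.4] w 55.4
j [  6.51  14.97 -21.15  -1.58 -56.47  -5.67] eff [  0.   -31.2   16.9    3.91  -0.08  -0.  ]
```

Still carrying most of the weight, so I'll lower it a touch more.

Request:
servo_tool --deltas '[{"slide": [0,0,0.06],"spin": 0},{"slide": [0,0,0.03],"spin": 0}]'

```text
time_s: 27.3
tcp_pos: [0.485, -0.0988, 0.1473]
ee_rot: [[-0.0, -0.999, -0.047], [-1.0, -0.0, 0.016], [-0.016, 0.047, -0.999]]
wrist_force: [-1.2, 0.4, 4.1]
gripper_width: 0.639
```

```bash
python3 go.py .484 -.0985 .148
```

```text
t 27.3 pos [ 0.485  -0.0988  0.1473] units [-0.01  0.04 -0.03] yaw_y -180.0 z [-0.047  0.016 -0.999] F [-1.2  0.4  4.1] w 55.6
j [  6.52  15.04 -21.22  -1.48 -56.3   -5.67] eff [ 6.000e-02 -2.847e+01  1.600e+01  3.460e+00  7.200e-01 -1.000e-02]
```

Request:
servo_tool --deltas '[{"slide": [0,0,0],"spin": 0},{"slide": [0,0,0],"spin": 0},{"slide": [0,0,0],"spin": 0},{"slide": [0,0,0],"spin": 0},{"slide": [0,0,0],"spin": 0},{"slide": [0,0,0],"spin": 0}]' --gripper 0

```text
time_s: 27.9
tcp_pos: [0.4864, -0.0986, 0.1479]
ee_rot: [[-0.0, -0.999, -0.042], [-1.0, -0.0, 0.017], [-0.017, 0.042, -0.999]]
wrist_force: [0.4, 0.3, -0.1]
gripper_width: 0.988
```

Request:
servo_tool --deltas '[{"slide": [0,0,-0.2],"spin": 0},{"slide": [0,0,-0.4],"spin": 0},{"slide": [0,0,-0.5],"spin": 0},{"slide": [0,0,-0.6],"spin": 0},{"slide": [0,0,-0.6],"spin": 0},{"slide": [0,0,-0.5],"spin": 0},{"slide": [0,0,-0.3],"spin": 0},{"slide": [0,0,-0.1],"spin": 0}]'

```text
time_s: 28.7
tcp_pos: [0.4907, -0.1003, 0.2355]
ee_rot: [[0.0, -0.999, -0.039], [-1.0, -0.001, 0.016], [-0.016, 0.039, -0.999]]
wrist_force: [0.6, 0.2, -0.0]
gripper_width: 1.003
```

```bash
python3 go.py .6997 .0392 .20; python3 - <<'E'
from ring import *
c=cap('wrist','w10.png');d=cap('scene','s10.png')
a=cv2.imread('pics/s10.png')[100:260,120:300];cv2.imwrite('pics/s10z.png',cv2.resize(a,None,fx=4,fy=3.6,interpolation=cv2.INTER_CUBIC))
for k in(c,d): print(proj(k,(.481,-.0975,.184)).round(1))
u,v=[int(x) for x in proj(d,(.481,-.0975,.184)).round()];best(d,(u,v),.184)
E
```

```text
t 28.7 pos [ 0.4907 -0.1003  0.2355] units [-5.55 -8.42  1.18] yaw_y -180.0 z [-0.039  0.016 -0.999] F [ 0.6  0.2 -0. ] w 87.3
j [  6.31  10.59 -13.32  -1.25 -68.21  -5.79] eff [-1.000e-02 -2.836e+01  1.839e+01  4.150e+00 -6.000e-02 -0.000e+00]
[291.2 231.7]
[190.5 127.6]
12 None
16 None
20 None
25 None
30 (array([ 0.4925, -0.092 ,  0.0513]), array([ 0.4933, -0.0904]), array([30.8, 50.3]))
40 (array([ 0.5145, -0.0878,  0.1017]), array([ 0.5192, -0.0913]), array([47.7, 98.1]))
```

View pics/s10z.png

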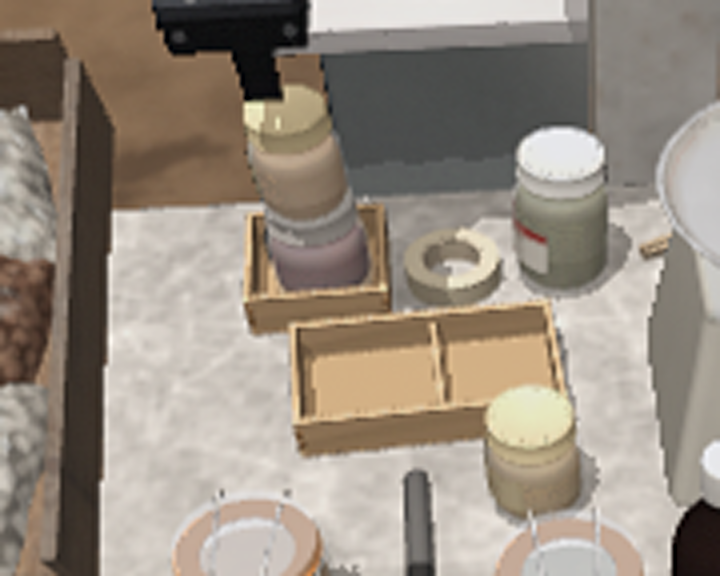

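View pics/w10.png

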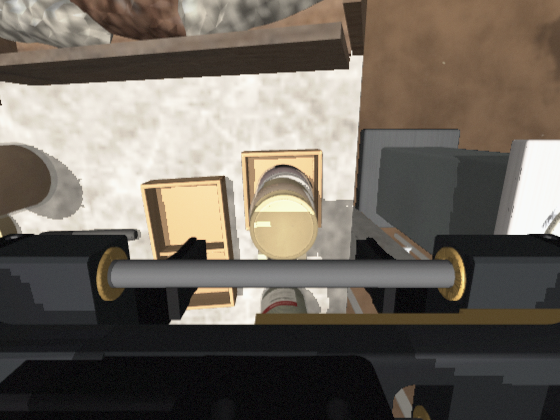

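```bash
python3 - <<'E'
from ring import *
c=dict(np.load('pics/w10.png.npz'));print(c['eye'])
f=cv2.cvtColor(c['frame'],cv2.COLOR_RGB2BGR)
def ring(p,rad,col):
    q=np.array([proj(c,(p[0]+rad*np.cos(t),p[1]+rad*np.sin(t),p[2])) for t in np.linspace(0,6.28,60)]);cv2.polylines(f,[np.int32(q*8)],True,col,1,shift=3)
ring((.482,-.0975,.184),.027,(0,0,255));ring((.486,-.1005,.184),.027,(0,255,0));ring((.481,-.0975,.092),.0285,(255,0,0))
cv2.imwrite('pics/w10o.png',cv2.resize(f[140:280,210:360],None,fx=5,fy=4.2,interpolation=cv2.INTER_CUBIC))
E
```

```text
[ 0.49738254 -0.17039931  0.39597862]
```

View pics/w10o.png

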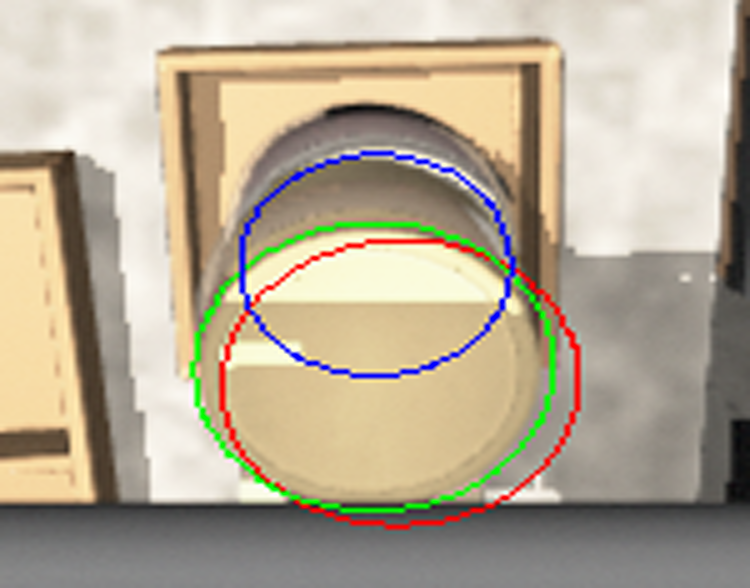

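The stack stands: the small lid reads about (.486,-.100) against the wide jar at about (.482,-.098). I'll confirm this from the top view once the arm is clear. Next is small jar A.

Request:
servo_tool --deltas '[{"slide": [-0.2,-0.3,-0.1],"spin": 0},{"slide": [-0.4,-0.6,-0.1],"spin": 0},{"slide": [-0.6,-0.9,-0.1],"spin": 0},{"slide": [-0.6,-0.9,-0.1],"spin": 0},{"slide": [-0.6,-0.9,0],"spin": 0},{"slide": [-0.6,-0.9,0],"spin": 0},{"slide": [-0.6,-0.9,0],"spin": 0},{"slide": [-0.6,-0.9,0],"spin": 0},{"slide": [-0.5,-0.7,0],"spin": 0},{"slide": [-0.3,-0.4,0],"spin": 0}]'

```text
time_s: 29.8
tcp_pos: [0.6824, 0.0318, 0.2301]
ee_rot: [[-0.001, -0.999, -0.054], [-1.0, 0.001, 0.014], [-0.014, 0.054, -0.998]]
wrist_force: [0.6, 0.4, 0.4]
gripper_width: 1.0
```

```bash
python3 go.py .6997 .0392 .15; python3 - <<'E'
from ring import *
c=cap('top','t11.png');d=cap('scene','s11.png')
for k,n,org in((c,'t',(340,240)),(d,'s',(160,100))):
    f=cv2.cvtColor(k['frame'],cv2.COLOR_RGB2BGR)
    def ring(p,rad,col):
        q=np.array([proj(k,(p[0]+rad*np.cos(t),p[1]+rad*np.sin(t),p[2])) for t in np.linspace(0,6.28,60)]);cv2.polylines(f,[np.int32(q*8)],True,col,1,shift=3)
    g=f[org[1]:org[1]+90,org[0]:org[0]+80].copy()
    ring((.481,-.0975,.184),.027,(0,0,255));ring((.486,-.1,.184),.027,(0,255,0));ring((.481,-.0975,.092),.031,(255,0,0))
    h=f[org[1]:org[1]+90,org[0]:org[0]+80]
    cv2.imwrite(f'pics/{n}11z.png',cv2.resize(np.hstack([g,h]),None,fx=5,fy=5,interpolation=cv2.INTER_CUBIC))
# clip jars
for p in[(.768,.04,.14),(.768,-.02,.14),(.768,-.1,.14)]: print(proj(c,p).round(0))
E
```

```text
t 29.8 pos [0.6824 0.0318 0.2301] units [-0.25 -0.86  3.17] yaw_y 180.0 z [-0.054  0.014 -0.998] F [0.6 0.4 0.4] w 87.0
j [ 15.45  29.22  13.67  -1.65 -77.21 -15.11] eff [-3.000e-02 -4.625e+01  1.910e+01  4.360e+00  3.000e-02  4.000e-02]
[314. 138.]
[343. 138.]
[382. 139.]
```

View pics/t11z.png

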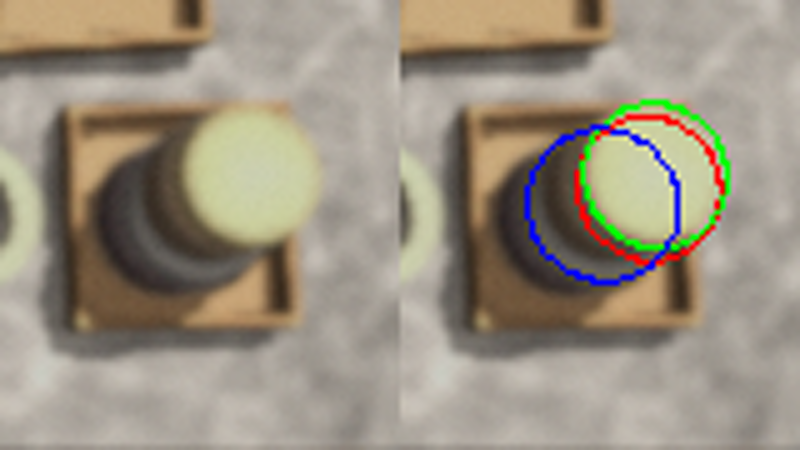

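View pics/s11z.png

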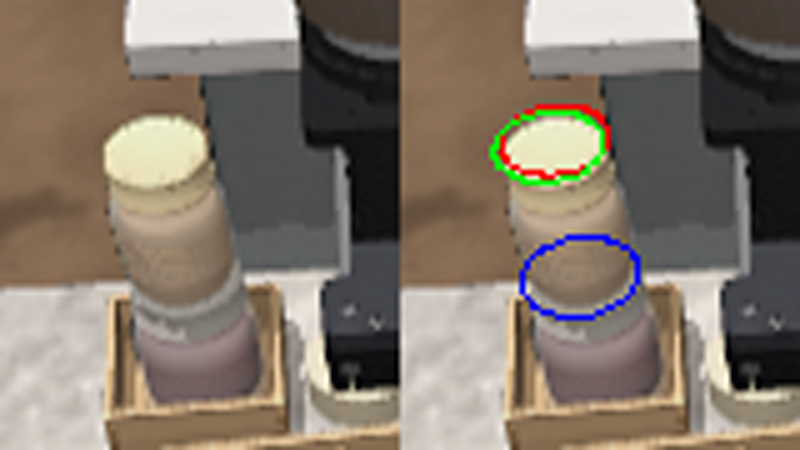

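```bash
python3 - <<'E'
from ring import *
d=dict(np.load('pics/s11.png.npz'));c=dict(np.load('pics/t11.png.npz'))
f=d['frame'].astype(int)
for v in(148,152,165,167,175):
    print(v,[tuple(int(q) for q in f[v,u]) for u in range(178,216)][::1])
E
```

```text
148 [(130, 103, 80), (129, 103, 79), (130, 105, 80), (131, 105, 81), (131, 105, 81), (129, 118, 96), (132, 114, 97), (136, 119, 101), (145, 125, 106), (156, 135, 113), (152, 133, 114), (155, 136, 115), (155, 136, 117), (158, 138, 118), (157, 137, 118), (157, 137, 117), (154, 135, 116), (153, 134, 113), (149, 130, 110), (146, 126, 107), (140, 122, 104), (138, 119, 101), (133, 116, 97), (133, 114, 95), (128, 111, 93), (124, 106, 88), (117, 99, 82), (111, 93, 78), (106, 102, 98), (95, 96, 95), (93, 95, 94), (93, 96, 95), (94, 96, 95), (94, 95, 95), (94, 95, 94), (94, 95, 95), (93, 95, 95), (94, 96, 96)]
152 [(133, 107, 83), (132, 107, 83), (129, 104, 80), (128, 103, 79), (127, 102, 79), (127, 102, 78), (119, 110, 89), (123, 110, 94), (135, 116, 99), (132, 116, 98), (139, 119, 100), (138, 120, 102), (156, 132, 108), (155, 131, 108), (144, 124, 104), (145, 124, 104), (145, 125, 104), (144, 125, 104), (143, 123, 104), (141, 122, 102), (138, 119, 100), (137, 118, 98), (135, 117, 98), (130, 112, 94), (129, 110, 92), (125, 107, 90), (121, 102, 85), (108, 91, 76), (115, 102, 89), (132, 128, 12
[... 1268 characters left out ...]
, (111, 97, 95), (95, 80, 80), (110, 94, 84), (149, 125, 97), (151, 121, 88), (136, 108, 80), (236, 201, 156)]
175 [(214, 208, 200), (216, 210, 202), (221, 214, 208), (230, 197, 152), (183, 151, 113), (81, 64, 48), (94, 75, 56), (158, 128, 95), (154, 124, 91), (223, 188, 143), (210, 184, 151), (106, 91, 90), (104, 89, 88), (111, 92, 93), (108, 92, 91), (112, 93, 92), (113, 96, 95), (111, 96, 94), (117, 97, 96), (113, 97, 95), (114, 97, 95), (114, 97, 96), (114, 95, 94), (114, 94, 93), (111, 93, 91), (114, 94, 92), (110, 90, 90), (108, 90, 90), (110, 90, 88), (103, 87, 85), (99, 84, 81), (95, 80, 79), (88, 73, 74), (77, 66, 66), (133, 115, 97), (144, 119, 93), (128, 102, 73), (239, 209, 165)]
```

```bash
python3 - <<'E'
from h import *
from scipy.optimize import brentq
d=dict(np.load('pics/s11.png.npz'))
def sil(x,y,R,z0,z1,v):
    pts=[]
    for z in np.linspace(z0,z1,60):
        for t in np.linspace(0,2*np.pi,120): pts.append(proj(d,(x+R*np.cos(t),y+R*np.sin(t),z)))
    h=cv2.convexHull(np.float32(pts)).reshape(-1,2); m=np.zeros((420*4,560*4),np.uint8); cv2.fillPoly(m,[np.int32(h*4)],1)
    u=np.where(m[v*4+2])[0]; return u.min()/4,u.max()/4
for v in(148,152): print('small',v,[ (y,np.round(sil(x,y,.030,.10,.155,v),1)) for x,y in((.486,-.0985),(.486,-.0945))])
for v in(175,):print('wide',v,[ (y,np.round(sil(x,y,.035,.015,.05,v),1)) for x,y in((.481,-.0975),(.481,-.0935),(.486,-.0975))])
E
```

```text
small 148 [(-0.0985, array([181.8, 205.5])), (-0.0945, array([183.2, 207. ]))]
small 152 [(-0.0985, array([182.5, 206.2])), (-0.0945, array([184. , 207.8]))]
wide 175 [(-0.0975, array([186.5, 212. ])), (-0.0935, array([187.8, 213.2])), (-0.0975, array([186., 212.]))]
```

```bash
python3 - <<'E'
from h import *
c=dict(np.load('pics/t11.png.npz'));f=c['frame'].astype(int)
def m(x,y,R,z0,z1):
    pts=[proj(c,(x+R*np.cos(t),y+R*np.sin(t),z)) for z in np.linspace(z0,z1,8) for t in np.linspace(0,2*np.pi,120)]
    h=cv2.convexHull(np.float32(pts)).reshape(-1,2); k=np.zeros((1680,2240),np.uint8); cv2.fillPoly(k,[np.int32(h*4)],1);return k
W=m(.481,-.0975,.035,.015,.05);L=m(.486,-.0985,.027,.17,.184)
for u in(366,370,374): 
    a=np.where(W[:,u*4+2])[0]; print('wide col',u,a.max()/4,[f[v,u].tolist() for v in range(292,304)])
for v in(280,288):
    a=np.where(W[v*4+2])[0];print('wide row',v,a.min()/4,[f[v,u].tolist() for u in range(355,366)])
for u in(386,390,394):
    a=np.where(L[:,u*4+2])[0];print('lid col',u,a.min()/4,a.max()/4,'top',[f[v,u].tolist() for v in range(257,266)],'bot',[f[v,u].tolist() for v in range(284,294)])
E
```

```text
wide col 366 297.25 [[59, 51, 51], [50, 43, 43], [46, 37, 37], [51, 41, 38], [67, 53, 44], [87, 70, 55], [106, 84, 62], [109, 85, 59], [116, 87, 62], [112, 87, 61], [110, 84, 59], [105, 81, 56]]
wide col 370 298.75 [[75, 71, 68], [67, 62, 59], [66, 56, 55], [61, 53, 51], [57, 47, 46], [53, 46, 40], [78, 64, 51], [94, 73, 54], [108, 85, 60], [110, 84, 58], [109, 83, 59], [100, 75, 51]]
wide col 374 299.0 [[100, 97, 92], [96, 91, 87], [83, 79, 76], [69, 66, 63], [61, 56, 54], [58, 50, 48], [66, 55, 48], [89, 71, 55], [103, 81, 59], [109, 82, 57], [112, 87, 61], [104, 80, 57]]
wide row 280 357.5 [[167, 134, 93], [157, 125, 86], [120, 96, 69], [89, 71, 54], [69, 55, 44], [52, 43, 39], [49, 42, 40], [59, 52, 50], [60, 53, 53], [66, 61, 58], [67, 62, 60]]
wide row 288 358.75 [[93, 70, 49], [100, 76, 54], [103, 81, 57], [97, 77, 57], [82, 65, 52], [59, 49, 42], [45, 37, 35], [46, 39, 38], [54, 47, 46], [61, 52, 54], [65, 59, 57]]
lid col 386 260.5 289.25 top [[176, 169, 161], [173, 167, 157], [174, 162, 148], [180, 159, 129], [188, 166, 123], [194, 180, 133], [195, 190, 142], [199, 198, 150
[... 172 characters left out ...]
, 86]]
lid col 390 260.25 289.25 top [[191, 185, 176], [195, 187, 176], [194, 182, 167], [195, 177, 146], [196, 180, 137], [196, 188, 140], [199, 200, 150], [203, 205, 154], [203, 208, 159]] bot [[203, 207, 157], [202, 205, 156], [196, 196, 149], [181, 175, 130], [152, 142, 103], [118, 110, 84], [106, 97, 83], [108, 96, 86], [126, 110, 92], [150, 125, 93]]
lid col 394 261.0 288.25 top [[184, 179, 170], [187, 179, 170], [191, 176, 162], [189, 164, 136], [187, 161, 120], [187, 168, 123], [192, 185, 136], [199, 197, 149], [202, 203, 155]] bot [[201, 204, 157], [195, 194, 147], [190, 184, 139], [174, 167, 123], [135, 125, 91], [93, 84, 63], [71, 59, 45], [74, 58, 40], [81, 60, 42], [83, 63, 44]]
```

Combining the views, the stack offset is about 4 mm (limit 8), so it's fine. Now I'll reduce the tilt again above small jar A and descend onto it.

Request:
servo_tool --deltas '[{"slide": [-0.1,-0.2,-0.2],"spin": 0},{"slide": [-0.1,-0.2,-0.4],"spin": 0},{"slide": [0,-0.2,-0.5],"spin": 0},{"slide": [0,0,-0.5],"spin": 0},{"slide": [0,0,-0.5],"spin": 0},{"slide": [0,0,-0.4],"spin": 0},{"slide": [0,0,-0.2],"spin": 0},{"slide": [0,0,-0.1],"spin": 0}]'

```text
time_s: 30.7
tcp_pos: [0.7001, 0.035, 0.3019]
ee_rot: [[-0.003, -0.998, -0.059], [-1.0, 0.002, 0.013], [-0.013, 0.059, -0.998]]
wrist_force: [0.0, -0.8, -0.6]
gripper_width: 1.002
```

```bash
python3 go.py .7005 .0388 .15
```

```text
t 30.7 pos [0.7001 0.035  0.3019] units [-0.07 -0.37  6.07] yaw_y 179.9 z [-0.059  0.013 -0.998] F [ 0.  -0.8 -0.6] w 87.2
j [ 15.31  29.85  24.66  -1.62 -87.86 -15.34] eff [  0.   -46.95  20.02   4.5   -0.08  -0.  ]
```

Request:
servo_tool --deltas '[{"slide": [0,-0.1,0.8],"spin": 0},{"slide": [0,-0.1,1],"spin": 0},{"slide": [0,0,1],"spin": 0},{"slide": [0,0,1],"spin": 0},{"slide": [0,0,1],"spin": 0},{"slide": [0,0,0.8],"spin": 0}]'

```text
time_s: 31.3
tcp_pos: [0.6981, 0.0366, 0.1621]
ee_rot: [[-0.003, -0.999, -0.05], [-1.0, 0.003, 0.015], [-0.015, 0.05, -0.999]]
wrist_force: [0.0, -1.5, -0.9]
gripper_width: 1.001
```

```bash
python3 go.py .7005 .0388 .12
```

```text
t 31.3 pos [0.6981 0.0366 0.1621] units [-0.06 -0.18  1.68] yaw_y 179.9 z [-0.05   0.015 -0.999] F [ 0.  -1.5 -0.9] w 87.1
j [ 15.49  33.07  10.57  -1.7  -70.05 -15.04] eff [-8.000e-02 -4.903e+01  1.906e+01  4.170e+00 -3.400e-01 -1.000e-02]
```

Request:
servo_tool --deltas '[{"slide": [-0.05,-0.1,0.8],"spin": 0},{"slide": [0,-0.1,0.7],"spin": 0},{"slide": [0,0,0.3],"spin": 0}]'

```text
time_s: 31.6
tcp_pos: [0.698, 0.0381, 0.1118]
ee_rot: [[-0.004, -0.998, -0.057], [-1.0, 0.003, 0.014], [-0.014, 0.057, -0.998]]
wrist_force: [0.2, 0.1, -0.1]
gripper_width: 1.0
```

```bash
python3 go.py .7005 .0388 .081; python3 -c "
from h import *
c=cap('wrist','w12.png')
print(proj(c,(.7,.039,.092)))"
```

```text
t 31.6 pos [0.698  0.0381 0.1118] units [-0.01 -0.17  1.22] yaw_y 179.8 z [-0.057  0.014 -0.998] F [ 0.2  0.1 -0.1] w 87.0
j [ 15.59  35.54   7.53  -1.84 -64.96 -14.97] eff [  0.   -49.79  18.14   4.04  -0.09   0.  ]
[276.28023199 245.17358048]
```

View pics/w12.png

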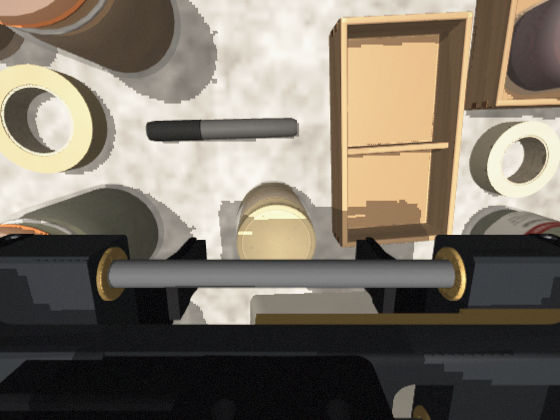

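Request:
servo_tool --deltas '[{"slide": [0,-0.1,0.4],"spin": 0},{"slide": [0,-0.1,0.4],"spin": 0},{"slide": [0,0,0.3],"spin": 0},{"slide": [0,0,0.1],"spin": 0}]'

```text
time_s: 32.05
tcp_pos: [0.7023, 0.0386, 0.0809]
ee_rot: [[-0.004, -0.998, -0.055], [-1.0, 0.003, 0.015], [-0.014, 0.055, -0.998]]
wrist_force: [0.5, -0.2, -0.9]
gripper_width: 0.998
```

```bash
python3 go.py .7005 .0388 .079
```

```text
t 32.05 pos [0.7023 0.0386 0.0809] units [-0.01  0.07  0.08] yaw_y 179.8 z [-0.055  0.015 -0.998] F [ 0.5 -0.2 -0.9] w 86.9
j [ 15.54  37.44   6.36  -1.87 -61.74 -14.82] eff [ 1.000e-02 -5.030e+01  1.733e+01  3.880e+00 -7.000e-02 -0.000e+00]
```

Request:
servo_tool --deltas '[{"slide": [0,0.05,0.1],"spin": 0},{"slide": [0,0,0],"spin": 0},{"slide": [0,0,0],"spin": 0},{"slide": [0,0,0],"spin": 0},{"slide": [0,0,0],"spin": 0},{"slide": [0,0,0],"spin": 0},{"slide": [0,0,0],"spin": 0},{"slide": [0,0,0],"spin": 0}]' --gripper 255

```text
time_s: 32.85
tcp_pos: [0.7012, 0.0387, 0.0797]
ee_rot: [[-0.004, -0.999, -0.053], [-1.0, 0.003, 0.015], [-0.015, 0.053, -0.998]]
wrist_force: [-0.3, -0.8, -0.3]
gripper_width: 0.587
```

```bash
python3 go.py .7005 .0388 .079
```

```text
t 32.85 pos [0.7012 0.0387 0.0797] units [-0.    0.03  0.03] yaw_y 179.8 z [-0.053  0.015 -0.998] F [-0.3 -0.8 -0.3] w 51.0
j [ 15.57  37.36   6.    -1.87 -61.35 -14.84] eff [ 2.000e-02 -5.011e+01  1.723e+01  3.870e+00 -7.000e-02 -1.000e-02]
```

Request:
servo_tool --deltas '[{"slide": [0,0,-0.2],"spin": 0},{"slide": [0,0,-0.3],"spin": 0},{"slide": [0,0,-0.4],"spin": 0},{"slide": [0,0,-0.4],"spin": 0},{"slide": [0,0,-0.5],"spin": 0},{"slide": [0,0,-0.4],"spin": 0},{"slide": [0,0,-0.2],"spin": 0}]'

```text
time_s: 33.55
tcp_pos: [0.7037, 0.0378, 0.1428]
ee_rot: [[-0.005, -0.998, -0.056], [-1.0, 0.004, 0.015], [-0.015, 0.056, -0.998]]
wrist_force: [0.5, -0.0, -2.9]
gripper_width: 0.58
```

```bash
python3 go.py .5956 .0215 .14; python3 -c "
from h import *
c=cap('wrist','w13.png')
d=cap('scene','s13.png')
a=cv2.imread('pics/s13.png')[110:290,140:320];cv2.imwrite('pics/s13z.png',cv2.resize(a,None,fx=3.3,fy=3.3,interpolation=cv2.INTER_CUBIC))"
```

```text
t 33.55 pos [0.7037 0.0378 0.1428] units [0.67 4.31 0.34] yaw_y 179.8 z [-0.056  0.015 -0.998] F [ 0.5 -0.  -2.9] w 50.5
j [ 15.42  34.61  10.51  -1.81 -68.79 -14.96] eff [ -0.   -50.38  18.97   4.43  -0.13  -0.  ]
```

View pics/s13z.png

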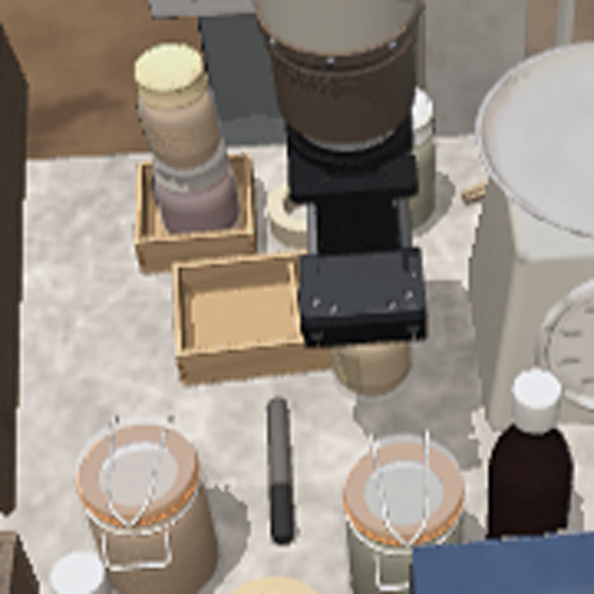

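View pics/w13.png

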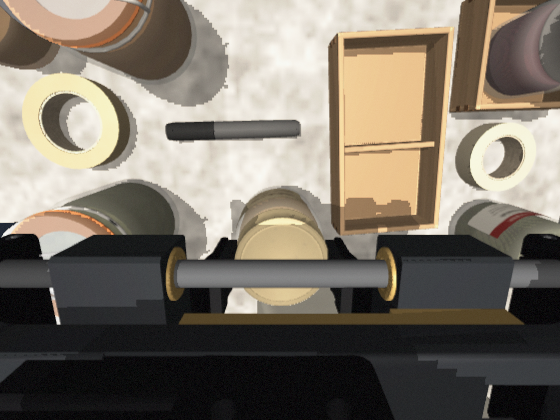

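Request:
servo_tool --deltas '[{"slide": [0,0.2,-0.1],"spin": 0},{"slide": [0.1,0.4,-0.1],"spin": 0},{"slide": [0.1,0.5,-0.1],"spin": 0},{"slide": [0.1,0.5,0],"spin": 0},{"slide": [0.1,0.5,0],"spin": 0},{"slide": [0.1,0.5,0],"spin": 0},{"slide": [0.1,0.5,0],"spin": 0},{"slide": [0.1,0.4,0],"spin": 0},{"slide": [0,0.2,0],"spin": 0},{"slide": [0,0.1,0],"spin": 0}]'

```text
time_s: 34.65
tcp_pos: [0.5968, 0.0183, 0.1533]
ee_rot: [[-0.006, -0.998, -0.066], [-1.0, 0.005, 0.014], [-0.014, 0.066, -0.998]]
wrist_force: [0.3, 0.1, -2.3]
gripper_width: 0.583
```

```bash
python3 go.py .600 .020 .14; python3 -c "
from h import *
c=cap('wrist','w14.png')"
```

```text
t 34.65 pos [0.5968 0.0183 0.1533] units [-0.06 -0.16  0.52] yaw_y 179.7 z [-0.066  0.014 -0.998] F [ 0.3  0.1 -2.3] w 50.7
j [ 16.29  24.44  -5.55  -2.06 -63.43 -15.6 ] eff [ -0.09 -41.3   18.13   4.2   -0.22  -0.  ]
```

View pics/w14.png

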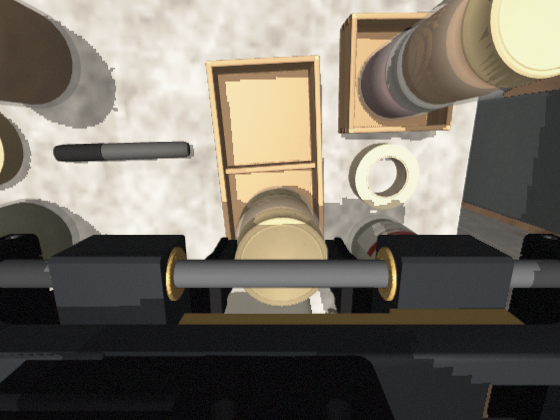

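Request:
servo_tool --deltas '[{"slide": [-0.05,-0.15,0.2],"spin": 0},{"slide": [0,-0.1,0.4],"spin": 0},{"slide": [0,0,0.5],"spin": 0},{"slide": [0,0,0.3],"spin": 0},{"slide": [0,0,0.1],"spin": 0},{"slide": [0,0,0],"spin": 0}]'

```text
time_s: 35.3
tcp_pos: [0.6015, 0.0205, 0.1099]
ee_rot: [[-0.006, -0.998, -0.069], [-1.0, 0.005, 0.014], [-0.013, 0.069, -0.998]]
wrist_force: [-0.6, -0.4, -3.5]
gripper_width: 0.585
```

```bash
python3 go.py .600 .020 .087
```

```text
t 35.3 pos [0.6015 0.0205 0.1099] units [ 0.03 -0.01  0.92] yaw_y 179.7 z [-0.069  0.014 -0.998] F [-0.6 -0.4 -3.5] w 50.9
j [ 16.36  27.37  -7.59  -2.18 -58.62 -15.46] eff [ 2.000e-02 -4.262e+01  1.715e+01  3.980e+00 -1.400e-01 -0.000e+00]
```

Request:
servo_tool --deltas '[{"slide": [0,-0.03,0.2],"spin": 0},{"slide": [0,-0.03,0.3],"spin": 0},{"slide": [0,0,0.2],"spin": 0},{"slide": [0,0,0.08],"spin": 0},{"slide": [0,0,0],"spin": 0}]'

```text
time_s: 35.8
tcp_pos: [0.6022, 0.0208, 0.089]
ee_rot: [[-0.005, -0.998, -0.068], [-1.0, 0.005, 0.014], [-0.013, 0.068, -0.998]]
wrist_force: [0.1, -0.6, -2.9]
gripper_width: 0.588
```

```bash
python3 go.py .600 .020 .087
```

```text
t 35.8 pos [0.6022 0.0208 0.089 ] units [0.03 0.08 0.09] yaw_y 179.7 z [-0.068  0.014 -0.998] F [ 0.1 -0.6 -2.9] w 51.2
j [ 16.38  28.69  -8.76  -2.22 -56.07 -15.37] eff [ 1.000e-02 -4.326e+01  1.664e+01  3.870e+00 -1.400e-01 -0.000e+00]
```

Request:
servo_tool --deltas '[{"slide": [0.03,0.05,0.08],"spin": 0},{"slide": [0,0,0.05],"spin": 0}]'

```text
time_s: 36.0
tcp_pos: [0.6009, 0.0201, 0.0862]
ee_rot: [[-0.005, -0.998, -0.067], [-1.0, 0.004, 0.014], [-0.013, 0.067, -0.998]]
wrist_force: [1.2, 0.7, -3.3]
gripper_width: 0.583
```

```bash
python3 go.py .600 .020 .087
```

```text
t 36.0 pos [0.6009 0.0201 0.0862] units [ 0.    0.04 -0.03] yaw_y 179.7 z [-0.067  0.014 -0.998] F [ 1.2  0.7 -3.3] w 50.7
j [ 16.35  28.74  -9.16  -2.22 -55.56 -15.32] eff [  0.   -43.45  16.69   3.89  -0.16  -0.  ]
```

Request:
servo_tool --deltas '[{"slide": [0,0,0.07],"spin": 0},{"slide": [0,0,0.04],"spin": 0}]'

```text
time_s: 36.2
tcp_pos: [0.6011, 0.0199, 0.0858]
ee_rot: [[-0.004, -0.998, -0.065], [-1.0, 0.003, 0.013], [-0.013, 0.065, -0.998]]
wrist_force: [-2.1, 0.2, 2.0]
gripper_width: 0.58
```

```bash
python3 go.py .600 .020 .087
```

```text
t 36.2 pos [0.6011 0.0199 0.0858] units [-0.    0.05 -0.05] yaw_y 179.8 z [-0.065  0.013 -0.998] F [-2.1  0.2  2. ] w 50.5
j [ 16.36  28.75  -9.23  -2.14 -55.42 -15.31] eff [-2.700e-01 -4.059e+01  1.614e+01  3.730e+00  5.400e-01  1.000e-02]
```

Contact reached, so I'll release and rise gently.

Request:
servo_tool --deltas '[{"slide": [0,0,0],"spin": 0},{"slide": [0,0,0],"spin": 0},{"slide": [0,0,0],"spin": 0},{"slide": [0,0,0],"spin": 0},{"slide": [0,0,0],"spin": 0},{"slide": [0,0,0],"spin": 0}]' --gripper 0

```text
time_s: 36.8
tcp_pos: [0.6032, 0.0202, 0.0872]
ee_rot: [[-0.004, -0.998, -0.06], [-1.0, 0.003, 0.014], [-0.013, 0.06, -0.998]]
wrist_force: [-0.3, -0.0, -0.3]
gripper_width: 0.979
```

Request:
servo_tool --deltas '[{"slide": [0,0,-0.2],"spin": 0},{"slide": [0,0,-0.4],"spin": 0},{"slide": [0,0,-0.5],"spin": 0},{"slide": [0,0,-0.5],"spin": 0},{"slide": [0,0,-0.5],"spin": 0},{"slide": [0,0,-0.5],"spin": 0},{"slide": [0,0,-0.5],"spin": 0},{"slide": [0,0,-0.4],"spin": 0},{"slide": [0,0,-0.2],"spin": 0}]'

```text
time_s: 37.7
tcp_pos: [0.6101, 0.0188, 0.1899]
ee_rot: [[-0.003, -0.998, -0.055], [-1.0, 0.002, 0.014], [-0.014, 0.055, -0.998]]
wrist_force: [0.8, -0.3, -0.7]
gripper_width: 0.994
```

```bash
python3 go.py .4797 .0725 .20; python3 - <<'E'
from ring import *
c=cap('wrist','w15.png')
u,v=[int(x) for x in proj(c,(.5956,.021,.098)).round()];print(u,v);best(c,(u,v),.098,(20,30))
E
```

```text
t 37.7 pos [0.6101 0.0188 0.1899] units [-2.14  5.24 -0.08] yaw_y 179.9 z [-0.055  0.014 -0.998] F [ 0.8 -0.3 -0.7] w 86.4
j [ 16.08  23.61  -1.34  -1.78 -67.9  -15.53] eff [ -0.   -39.58  17.96   4.06  -0.06  -0.  ]
292 216
20 (array([0.5984, 0.0225, 0.0437]), array([0.5976, 0.0268]), array([29.2, 41.9]))
30 (array([0.5991, 0.0211, 0.0465]), array([0.5992, 0.0269]), array([31.1, 49. ]))
```

View pics/w15.png

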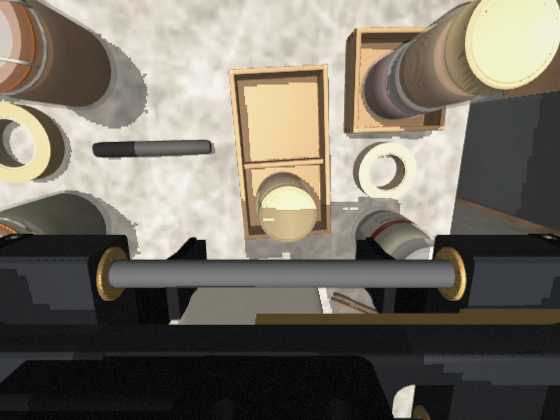

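The small jar stands in the narrow cell, about 3.5 mm off centre. For the tall jar the jaws must lie along y to clear the stack, so I'll turn back.

Request:
servo_tool --deltas '[{"slide": [0,0,-0.1],"spin": 0.6},{"slide": [0,0,-0.1],"spin": 0.9},{"slide": [0,0,-0.1],"spin": 1},{"slide": [0,0,-0.1],"spin": 1},{"slide": [0,0,0],"spin": 1},{"slide": [0,0,0],"spin": 1},{"slide": [0,0,0],"spin": 1},{"slide": [0,0,0],"spin": 1},{"slide": [0,0,0],"spin": 1},{"slide": [0,0,0],"spin": 0.8}]'

```text
time_s: 38.75
tcp_pos: [0.608, 0.0186, 0.1969]
ee_rot: [[-0.975, -0.212, -0.064], [-0.214, 0.977, 0.014], [0.06, 0.027, -0.998]]
wrist_force: [0.3, 0.1, 0.3]
gripper_width: 1.003
```

```bash
python3 go.py .4797 .0725 .20
```

```text
t 38.75 pos [0.608  0.0186 0.1969] units [4.55 3.2  0.24] yaw_y 102.3 z [-0.064  0.014 -0.998] F [0.3 0.1 0.3] w 87.3
j [ 16.05  23.36  -0.64  -1.9  -69.33 -93.01] eff [  0.   -39.62  18.17   4.04  -0.2    0.68]
```

Request:
servo_tool --deltas '[{"slide": [0.1,0.1,-0.1],"spin": 0.4},{"slide": [0.3,0.2,-0.1],"spin": 0.4},{"slide": [0.5,0.25,-0.1],"spin": 0.3},{"slide": [0.7,0.3,0],"spin": 0},{"slide": [0.7,0.3,0],"spin": 0},{"slide": [0.7,0.3,0],"spin": 0},{"slide": [0.7,0.3,0],"spin": 0},{"slide": [0.6,0.2,0],"spin": 0},{"slide": [0.4,0.1,0],"spin": 0},{"slide": [0.2,0,0],"spin": 0}]'

```text
time_s: 39.75
tcp_pos: [0.4753, 0.0622, 0.2087]
ee_rot: [[-0.996, -0.049, -0.077], [-0.05, 0.999, 0.012], [0.076, 0.016, -0.997]]
wrist_force: [0.6, 0.1, 0.3]
gripper_width: 1.004
```

```bash
python3 go.py .4797 .0725 .13
```

```text
t 39.75 pos [0.4753 0.0622 0.2087] units [-0.44  0.35  3.13] yaw_y 92.8 z [-0.077  0.012 -0.997] F [0.6 0.1 0.3] w 87.3
j [  25.23   10.76  -16.72   -2.72  -66.23 -111.18] eff [-2.000e-02 -2.760e+01  1.755e+01  3.810e+00 -2.600e-01 -1.000e-02]
```

Request:
servo_tool --deltas '[{"slide": [0,0.1,-0.2],"spin": 0},{"slide": [0,0.1,-0.4],"spin": 0},{"slide": [0,0.1,-0.5],"spin": 0},{"slide": [0,0.1,-0.5],"spin": 0},{"slide": [0,0,-0.5],"spin": 0},{"slide": [0,0,-0.5],"spin": 0},{"slide": [0,0,-0.5],"spin": 0},{"slide": [0,0,-0.4],"spin": 0},{"slide": [0,0,-0.2],"spin": 0},{"slide": [0,0,-0.1],"spin": 0}]'

```text
time_s: 40.75
tcp_pos: [0.4879, 0.0718, 0.3124]
ee_rot: [[-0.996, -0.047, -0.072], [-0.048, 0.999, 0.012], [0.071, 0.015, -0.997]]
wrist_force: [0.6, 1.2, -0.3]
gripper_width: 1.001
```

Request:
servo_tool --deltas '[{"slide": [0,0,1],"spin": 0},{"slide": [0,0,1],"spin": 0},{"slide": [0,0,1],"spin": 0},{"slide": [0,0,1],"spin": 0},{"slide": [0,0,0.5],"spin": 0}]'

```text
time_s: 41.25
tcp_pos: [0.4815, 0.0735, 0.1983]
ee_rot: [[-0.997, -0.046, -0.067], [-0.047, 0.999, 0.014], [0.066, 0.017, -0.998]]
wrist_force: [0.5, -0.1, 0.6]
gripper_width: 0.999
```

```bash
python3 go.py .4797 .0725 .13
```

```text
t 41.25 pos [0.4815 0.0735 0.1983] units [-0.11 -0.08  2.73] yaw_y 92.6 z [-0.067  0.014 -0.998] F [ 0.5 -0.1  0.6] w 86.9
j [  26.22   11.73  -17.07   -2.66  -64.33 -112.32] eff [-2.000e-02 -2.883e+01  1.765e+01  3.810e+00 -3.100e-01 -1.000e-02]
```

Request:
servo_tool --deltas '[{"slide": [0,0,-0.1],"spin": 0},{"slide": [0,0,-0.2],"spin": 0},{"slide": [0,0,-0.3],"spin": 0},{"slide": [0,0,-0.3],"spin": 0},{"slide": [0,0,-0.3],"spin": 0},{"slide": [0,0,-0.3],"spin": 0},{"slide": [0,0,-0.3],"spin": 0},{"slide": [0,0,-0.3],"spin": 0},{"slide": [0,0,-0.2],"spin": 0},{"slide": [0,0,-0.1],"spin": 0}]'

```text
time_s: 42.25
tcp_pos: [0.4868, 0.0726, 0.266]
ee_rot: [[-0.997, -0.046, -0.064], [-0.047, 0.999, 0.014], [0.063, 0.017, -0.998]]
wrist_force: [-0.5, -0.7, 0.3]
gripper_width: 0.997
```

```bash
python3 go.py .4797 .0725 .13
```

```text
t 42.25 pos [0.4868 0.0726 0.266 ] units [-0.06 -0.09  5.45] yaw_y 92.7 z [-0.064  0.014 -0.998] F [-0.5 -0.7  0.3] w 86.8
j [  25.88    9.14  -10.26   -2.43  -73.54 -112.45] eff [ -0.   -27.42  18.77   4.15  -0.17  -0.  ]
```

Request:
servo_tool --deltas '[{"slide": [0,0,1],"spin": 0},{"slide": [0,0,1],"spin": 0},{"slide": [0,0,1],"spin": 0},{"slide": [0,0,1],"spin": 0}]'

```text
time_s: 42.65
tcp_pos: [0.4838, 0.0752, 0.1679]
ee_rot: [[-0.998, -0.047, -0.053], [-0.048, 0.999, 0.018], [0.052, 0.021, -0.998]]
wrist_force: [0.4, 0.2, 0.5]
gripper_width: 0.999
```

```bash
python3 go.py .4797 .0725 .10
```

```text
t 42.65 pos [0.4838 0.0752 0.1679] units [ 0.03 -0.15  2.72] yaw_y 92.7 z [-0.053  0.018 -0.998] F [0.4 0.2 0.5] w 86.9
j [  26.36   13.26  -19.84   -2.66  -59.18 -112.24] eff [-1.600e-01 -3.060e+01  1.723e+01  3.690e+00 -6.300e-01 -1.000e-02]
```

Request:
servo_tool --deltas '[{"slide": [0,-0.1,0.7],"spin": 0},{"slide": [0,-0.05,0.6],"spin": 0},{"slide": [0,0,0.5],"spin": 0},{"slide": [0,0,0.2],"spin": 0}]'

```text
time_s: 43.05
tcp_pos: [0.4782, 0.0712, 0.1123]
ee_rot: [[-0.997, -0.046, -0.061], [-0.047, 0.999, 0.015], [0.061, 0.018, -0.998]]
wrist_force: [0.6, -0.9, -0.8]
gripper_width: 0.995
```

```bash
python3 go.py .4797 .0725 .10;python3 -c "
from h import *
c=cap('wrist','w16.png');print(proj(c,(.4797,.0725,.122)))"
```

```text
t 43.05 pos [0.4782 0.0712 0.1123] units [-0.09  0.04  0.49] yaw_y 92.6 z [-0.061  0.015 -0.998] F [ 0.6 -0.9 -0.8] w 86.6
j [  26.19   16.75  -24.32   -2.97  -51.75 -111.62] eff [ -0.   -30.54  14.93   3.29  -0.19  -0.  ]
[284.19215916 263.11247817]
```

View pics/w16.png

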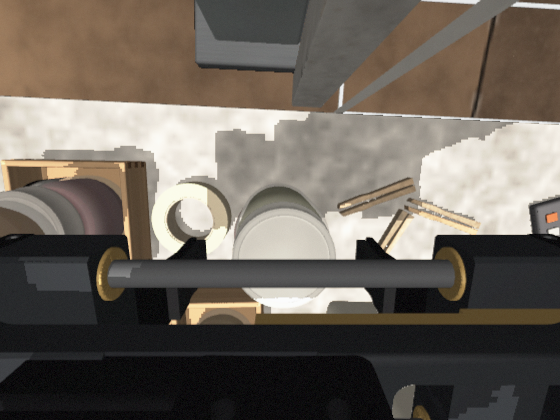

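Request:
servo_tool --deltas '[{"slide": [-0.07,0,0.3],"spin": 0},{"slide": [0,0,0.15],"spin": 0},{"slide": [0,0,0],"spin": 0}]'

```text
time_s: 43.4
tcp_pos: [0.4802, 0.0718, 0.1008]
ee_rot: [[-0.997, -0.046, -0.06], [-0.047, 0.999, 0.015], [0.059, 0.018, -0.998]]
wrist_force: [0.4, 0.4, 0.3]
gripper_width: 0.997
```

```bash
python3 go.py .4797 .0725 .10
```

```text
t 43.4 pos [0.4802 0.0718 0.1008] units [0.02 0.03 0.03] yaw_y 92.7 z [-0.06   0.015 -0.998] F [0.4 0.4 0.3] w 86.7
j [  26.16   17.77  -24.85   -3.01  -50.12 -111.48] eff [ 1.000e-02 -3.077e+01  1.442e+01  3.200e+00 -1.500e-01 -0.000e+00]
```

Request:
servo_tool --deltas '[{"slide": [0,0,0],"spin": 0},{"slide": [0,0,0],"spin": 0},{"slide": [0,0,0],"spin": 0},{"slide": [0,0,0],"spin": 0},{"slide": [0,0,0],"spin": 0},{"slide": [0,0,0],"spin": 0},{"slide": [0,0,0],"spin": 0},{"slide": [0,0,0],"spin": 0}]' --gripper 255

```text
time_s: 44.2
tcp_pos: [0.4811, 0.0724, 0.1022]
ee_rot: [[-0.997, -0.047, -0.057], [-0.048, 0.999, 0.017], [0.056, 0.02, -0.998]]
wrist_force: [-0.4, -0.1, -1.0]
gripper_width: 0.668
```

```bash
python3 go.py .4797 .0725 .10
```

```text
t 44.2 pos [0.4811 0.0724 0.1022] units [0.05 0.01 0.09] yaw_y 92.7 z [-0.057  0.017 -0.998] F [-0.4 -0.1 -1. ] w 58.2
j [  26.17   17.67  -24.76   -3.02  -50.12 -111.48] eff [ -0.06 -31.15  14.56   3.28  -0.24  -0.  ]
```

Request:
servo_tool --deltas '[{"slide": [0,0,-0.1],"spin": 0},{"slide": [0,0,-0.2],"spin": 0},{"slide": [0,0,-0.3],"spin": 0},{"slide": [0,0,-0.4],"spin": 0},{"slide": [0,0,-0.5],"spin": 0},{"slide": [0,0,-0.6],"spin": 0},{"slide": [0,0,-0.6],"spin": 0},{"slide": [0,0,-0.6],"spin": 0},{"slide": [0,0,-0.5],"spin": 0},{"slide": [0,0,-0.4],"spin": 0}]'

```text
time_s: 45.2
tcp_pos: [0.4844, 0.0693, 0.2126]
ee_rot: [[-0.997, -0.045, -0.064], [-0.046, 0.999, 0.016], [0.063, 0.019, -0.998]]
wrist_force: [1.6, -0.3, -4.3]
gripper_width: 0.67
```

Request:
servo_tool --deltas '[{"slide": [0,0,-0.3],"spin": 0},{"slide": [0,0,-0.2],"spin": 0},{"slide": [0,0,-0.1],"spin": 0}]'

```text
time_s: 45.5
tcp_pos: [0.4855, 0.0691, 0.2301]
ee_rot: [[-0.997, -0.045, -0.062], [-0.046, 0.999, 0.017], [0.061, 0.02, -0.998]]
wrist_force: [0.3, 0.2, -3.8]
gripper_width: 0.671
```

```bash
python3 go.py .603 -.063 .22;python3 -c "
from h import *
c=cap('scene','s17.png')
a=cv2.imread('pics/s17.png')[60:260,140:340];cv2.imwrite('pics/s17z.png',cv2.resize(a,None,fx=3,fy=3,interpolation=cv2.INTER_CUBIC))"
```

```text
t 45.5 pos [0.4855 0.0691 0.2301] units [-4.47 -5.49  0.03] yaw_y 92.6 z [-0.062  0.017 -0.998] F [ 0.3  0.2 -3.8] w 58.4
j [  25.51   10.34  -13.99   -2.58  -68.47 -111.92] eff [ -0.   -29.73  19.49   4.51  -0.27  -0.  ]
```

View pics/s17z.png

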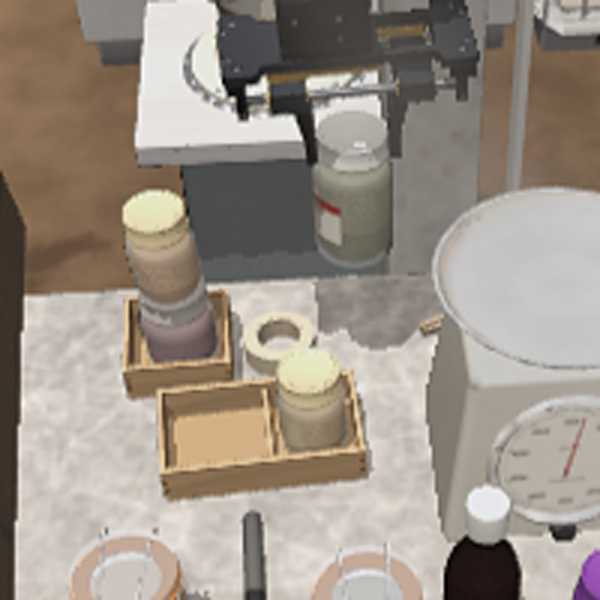

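The tall jar is held. I'll carry it gently at base height of about 0.128.

Request:
servo_tool --deltas '[{"slide": [-0.1,-0.1,0],"spin": 0},{"slide": [-0.2,-0.25,0],"spin": 0},{"slide": [-0.3,-0.4,0],"spin": 0},{"slide": [-0.4,-0.5,0],"spin": 0},{"slide": [-0.5,-0.6,0],"spin": 0},{"slide": [-0.5,-0.6,0],"spin": 0},{"slide": [-0.5,-0.6,0],"spin": 0},{"slide": [-0.5,-0.6,0],"spin": 0},{"slide": [-0.4,-0.5,0],"spin": 0},{"slide": [-0.3,-0.4,0],"spin": 0}]'

```text
time_s: 46.55
tcp_pos: [0.5882, -0.0502, 0.2159]
ee_rot: [[-0.996, -0.044, -0.071], [-0.045, 0.999, 0.014], [0.07, 0.017, -0.997]]
wrist_force: [0.2, 1.1, -4.8]
gripper_width: 0.668
```

Request:
servo_tool --deltas '[{"slide": [-0.2,-0.3,0],"spin": 0},{"slide": [-0.1,-0.2,0],"spin": 0},{"slide": [0,-0.1,0],"spin": 0},{"slide": [0,0,0],"spin": 0}]'

```text
time_s: 46.95
tcp_pos: [0.5971, -0.0674, 0.2136]
ee_rot: [[-0.996, -0.042, -0.074], [-0.043, 0.999, 0.014], [0.073, 0.017, -0.997]]
wrist_force: [-0.3, 0.1, -3.3]
gripper_width: 0.669
```

```bash
python3 go.py .605 -.063 .15;python3 -c "
from h import *
c=cap('scene','s18.png');cap('wrist','w18.png')
a=cv2.imread('pics/s18.png')[60:260,140:340];cv2.imwrite('pics/s18z.png',cv2.resize(a,None,fx=3,fy=3,interpolation=cv2.INTER_CUBIC))"
```

```text
t 46.95 pos [ 0.5971 -0.0674  0.2136] units [-0.51  0.12  2.51] yaw_y 92.4 z [-0.074  0.014 -0.997] F [-0.3  0.1 -3.3] w 58.2
j [ 8.230e+00  2.231e+01 -1.000e-02 -1.490e+00 -7.175e+01 -9.526e+01] eff [-2.800e-01 -4.080e+01  1.981e+01  4.690e+00 -3.200e-01  1.000e-02]
```

View pics/s18z.png

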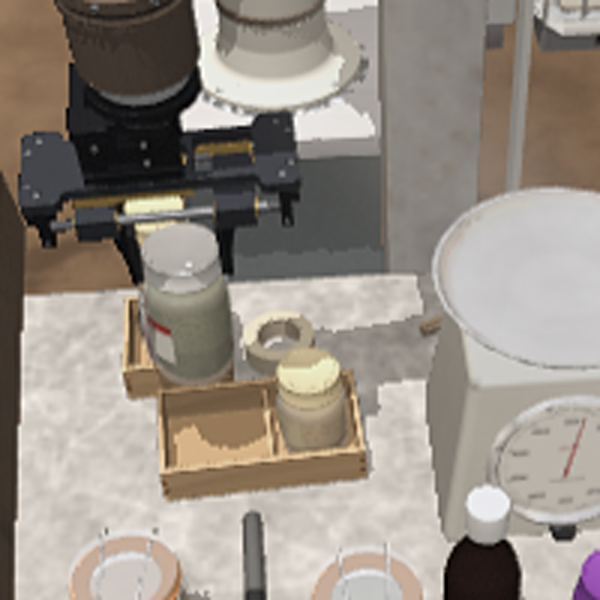

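View pics/w18.png

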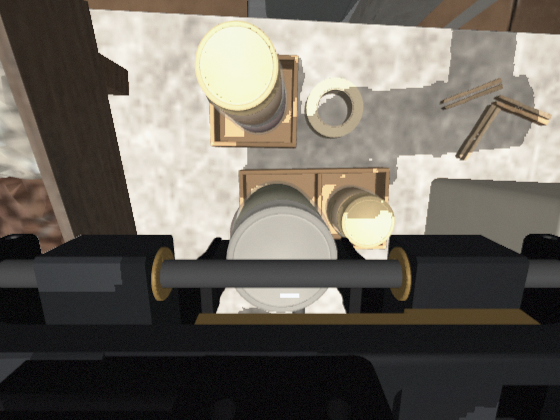

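Request:
servo_tool --deltas '[{"slide": [-0.1,0.05,0.1],"spin": 0},{"slide": [-0.15,0.05,0.3],"spin": 0},{"slide": [-0.1,0,0.4],"spin": 0},{"slide": [0,0,0.5],"spin": 0},{"slide": [0,0,0.4],"spin": 0},{"slide": [0,0,0.3],"spin": 0},{"slide": [0,0,0.1],"spin": 0},{"slide": [0,0,0],"spin": 0}]'

```text
time_s: 47.85
tcp_pos: [0.6009, -0.0613, 0.1551]
ee_rot: [[-0.996, -0.045, -0.076], [-0.046, 0.999, 0.014], [0.075, 0.018, -0.997]]
wrist_force: [0.1, -0.6, -3.4]
gripper_width: 0.675
```

```bash
python3 go.py .604 -.064 .108
```

```text
t 47.85 pos [ 0.6009 -0.0613  0.1551] units [-0.26 -0.15  1.87] yaw_y 92.6 z [-0.076  0.014 -0.997] F [ 0.1 -0.6 -3.4] w 58.7
j [  8.73  25.3   -4.03  -1.64 -64.85 -95.37] eff [ 3.000e-02 -4.231e+01  1.839e+01  4.320e+00 -3.000e-01 -0.000e+00]
```

Request:
servo_tool --deltas '[{"slide": [-0.12,-0.1,0],"spin": 0},{"slide": [-0.05,0,0.2],"spin": 0},{"slide": [0,0,0.3],"spin": 0},{"slide": [0,0,0.3],"spin": 0},{"slide": [0,0,0.2],"spin": 0},{"slide": [0,0,0.1],"spin": 0},{"slide": [0,0,0],"spin": 0}]'

```text
time_s: 48.55
tcp_pos: [0.6041, -0.0637, 0.1259]
ee_rot: [[-0.996, -0.045, -0.074], [-0.046, 0.999, 0.014], [0.073, 0.018, -0.997]]
wrist_force: [-0.3, -0.3, -4.0]
gripper_width: 0.672
```

```bash
python3 go.py .604 -.064 .108;python3 -c "
from h import *
c=cap('scene','s19.png')
a=cv2.imread('pics/s19.png')[60:260,140:340];cv2.imwrite('pics/s19z.png',cv2.resize(a,None,fx=3,fy=3,interpolation=cv2.INTER_CUBIC))"
```

```text
t 48.55 pos [ 0.6041 -0.0637  0.1259] units [-0.05 -0.03  0.71] yaw_y 92.6 z [-0.074  0.014 -0.997] F [-0.3 -0.3 -4. ] w 58.4
j [  8.48  27.11  -5.62  -1.64 -61.33 -95.04] eff [  0.   -43.47  17.92   4.22  -0.27  -0.  ]
```

View pics/s19z.png

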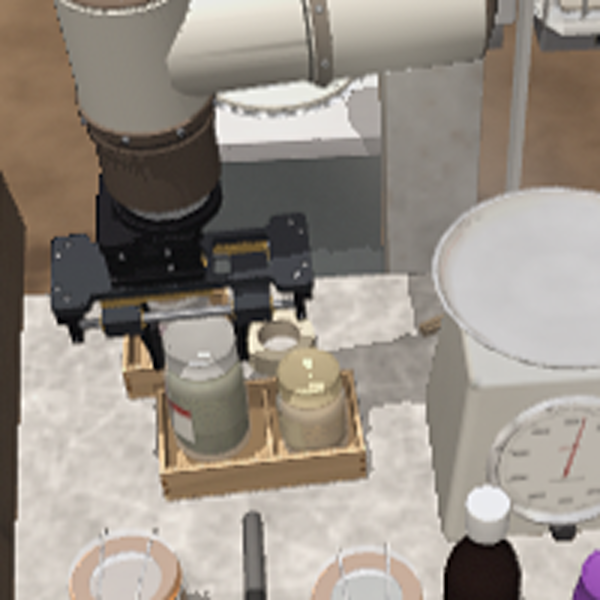

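Request:
servo_tool --deltas '[{"slide": [0,0,0.2],"spin": 0},{"slide": [-0.03,0,0.2],"spin": 0},{"slide": [0,0,0.12],"spin": 0},{"slide": [0,0,0.05],"spin": 0},{"slide": [0,0,0],"spin": 0}]'

```text
time_s: 49.1
tcp_pos: [0.6044, -0.0633, 0.1112]
ee_rot: [[-0.996, -0.045, -0.072], [-0.046, 0.999, 0.014], [0.071, 0.018, -0.997]]
wrist_force: [-0.2, 0.2, -4.0]
gripper_width: 0.67
```

```bash
python3 go.py .604 -.064 .108
```

```text
t 49.1 pos [ 0.6044 -0.0633  0.1112] units [ 0.01 -0.03  0.13] yaw_y 92.6 z [-0.072  0.014 -0.997] F [-0.2  0.2 -4. ] w 58.3
j [  8.51  27.94  -6.59  -1.66 -59.45 -95.  ] eff [ 1.000e-02 -4.379e+01  1.751e+01  4.120e+00 -2.900e-01 -0.000e+00]
```

Request:
servo_tool --deltas '[{"slide": [0,0,0.08],"spin": 0},{"slide": [0,0,0.05],"spin": 0}]'

```text
time_s: 49.3
tcp_pos: [0.6045, -0.0633, 0.1084]
ee_rot: [[-0.996, -0.045, -0.071], [-0.047, 0.999, 0.014], [0.071, 0.017, -0.997]]
wrist_force: [-1.0, -0.4, 0.9]
gripper_width: 0.67
```

```bash
python3 go.py .604 -.064 .108
```

```text
t 49.3 pos [ 0.6045 -0.0633  0.1084] units [ 0.02 -0.03  0.02] yaw_y 92.6 z [-0.071  0.014 -0.997] F [-1.  -0.4  0.9] w 58.3
j [  8.52  28.08  -6.79  -1.64 -59.06 -94.99] eff [-2.700e-01 -4.097e+01  1.647e+01  3.840e+00  1.900e-01 -3.000e-02]
```

Request:
servo_tool --deltas '[{"slide": [0,0,0.06],"spin": 0},{"slide": [0,0,0],"spin": 0}]'

```text
time_s: 49.5
tcp_pos: [0.6052, -0.0633, 0.1088]
ee_rot: [[-0.997, -0.046, -0.069], [-0.047, 0.999, 0.014], [0.068, 0.017, -0.998]]
wrist_force: [0.1, 0.8, -3.0]
gripper_width: 0.668
```

```bash
python3 go.py .604 -.064 .108
```

```text
t 49.5 pos [ 0.6052 -0.0633  0.1088] units [ 0.05 -0.03  0.04] yaw_y 92.6 z [-0.069  0.014 -0.998] F [ 0.1  0.8 -3. ] w 58.1
j [  8.54  28.05  -6.79  -1.6  -58.96 -94.98] eff [ 1.000e-02 -4.416e+01  1.759e+01  4.170e+00 -4.000e-01  0.000e+00]
```

Request:
servo_tool --deltas '[{"slide": [0,0,0.05],"spin": 0}]'

```text
time_s: 49.6
tcp_pos: [0.6054, -0.0633, 0.1083]
ee_rot: [[-0.997, -0.047, -0.068], [-0.048, 0.999, 0.014], [0.067, 0.017, -0.998]]
wrist_force: [-1.6, 0.5, 4.2]
gripper_width: 0.669
```

Request:
servo_tool --deltas '[{"slide": [0,0,0],"spin": 0},{"slide": [0,0,0],"spin": 0},{"slide": [0,0,0],"spin": 0},{"slide": [0,0,0],"spin": 0},{"slide": [0,0,0],"spin": 0},{"slide": [0,0,0],"spin": 0}]' --gripper 0

```text
time_s: 50.2
tcp_pos: [0.607, -0.0637, 0.1094]
ee_rot: [[-0.997, -0.047, -0.064], [-0.048, 0.999, 0.013], [0.063, 0.016, -0.998]]
wrist_force: [0.2, 0.8, -0.2]
gripper_width: 0.993
```

Request:
servo_tool --deltas '[{"slide": [0,0,-0.3],"spin": 0},{"slide": [0,0,-0.6],"spin": 0},{"slide": [0,0,-0.8],"spin": 0},{"slide": [0,0,-1],"spin": 0},{"slide": [0,0,-1],"spin": 0},{"slide": [0,0,-1],"spin": 0},{"slide": [0,0,-1],"spin": 0},{"slide": [0,0,-0.6],"spin": 0},{"slide": [0,0,-0.2],"spin": 0},{"slide": [0,0,0],"spin": 0}]'

```text
time_s: 51.2
tcp_pos: [0.6177, -0.0664, 0.2822]
ee_rot: [[-0.997, -0.047, -0.062], [-0.048, 0.999, 0.012], [0.061, 0.015, -0.998]]
wrist_force: [0.8, 0.4, -0.5]
gripper_width: 1.001
```

```bash
python3 go.py .604 -.064 .108; python3 - <<'E'
from ring import *
c=cap('wrist','w20.png');d=cap('top','t20.png');cap('scene','s20.png')
for k in(c,d):
    f=cv2.cvtColor(k['frame'],cv2.COLOR_RGB2BGR)
    def ring(p,rad,col):
        q=np.array([proj(k,(p[0]+rad*np.cos(t),p[1]+rad*np.sin(t),p[2])) for t in np.linspace(0,6.28,60)]);cv2.polylines(f,[np.int32(q*8)],True,col,1,shift=3)
    ring((.6009,-.0629,.128),.03,(0,0,255));ring((.4865,-.098,.184),.027,(0,255,0));ring((.5956,.021,.098),.027,(255,0,0))
    if k is c: cv2.imwrite('pics/w20o.png',cv2.resize(f,(750,562)))
    else: cv2.imwrite('pics/t20o.png',cv2.resize(f[150:320,270:440],None,fx=3.5,fy=3.5,interpolation=cv2.INTER_CUBIC))
E
```

```text
t 51.2 pos [ 0.6177 -0.0664  0.2822] units [0.12 0.02 6.99] yaw_y 92.7 z [-0.062  0.012 -0.998] F [ 0.8  0.4 -0.5] w 87.1
j [  8.17  21.79   8.93  -1.19 -80.55 -95.21] eff [-1.000e-02 -3.985e+01  1.978e+01  4.420e+00 -2.500e-01 -0.000e+00]
```

View pics/w20o.png

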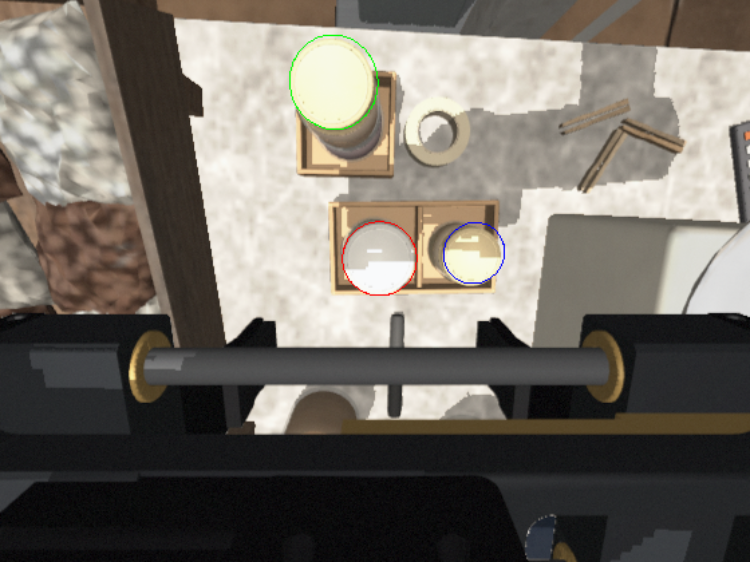

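View pics/t20o.png

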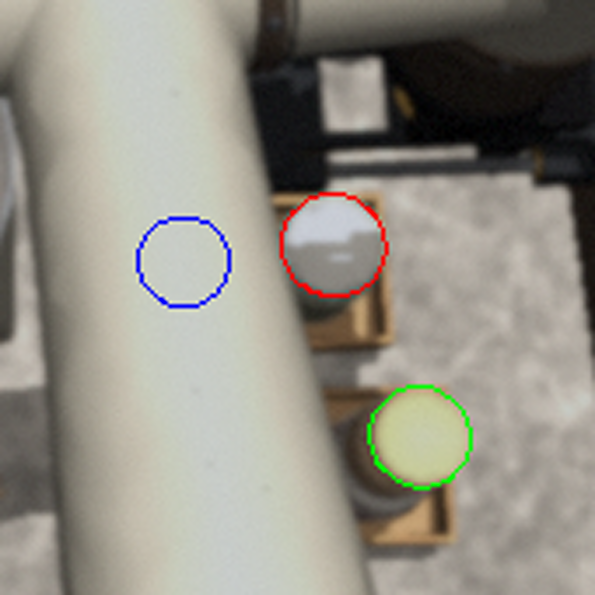

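View pics/s20.png

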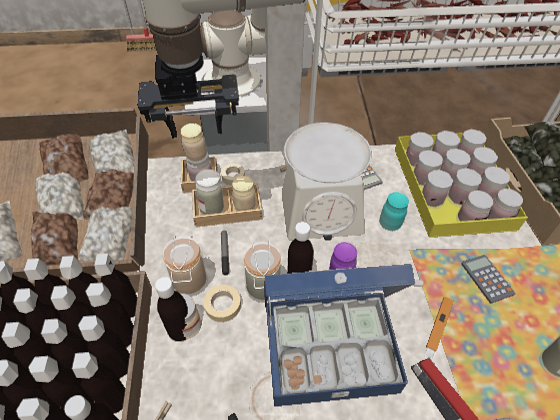

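All three rings match. Before handing in, I'll check the stack offset once more from the close wrist image (w10).

```bash
python3 - <<'E'
from h import *
c=dict(np.load('pics/w10.png.npz'));f=c['frame']
def hull(x,y,secs):
    k=np.zeros((1680,2240),np.uint8)
    for R,z0,z1 in secs:
        pts=[proj(c,(x+R*np.cos(t),y+R*np.sin(t),z)) for z in np.linspace(z0,z1,6) for t in np.linspace(0,2*np.pi,120)]
        h=cv2.convexHull(np.float32(pts)).reshape(-1,2);cv2.fillPoly(k,[np.int32(h*4)],1)
    return k
g=cv2.cvtColor(f,cv2.COLOR_RGB2BGR)
big=cv2.resize(g,(2240,1680),interpolation=cv2.INTER_CUBIC)
for (x,y,col) in((.481,-.0975,(255,0,0)),(.4845,-.0975,(0,0,255))):
    k=hull(x,y,[(.035,.015,.05),(.031,.074,.0915)]);cs,_=cv2.findContours(k,cv2.RETR_EXTERNAL,cv2.CHAIN_APPROX_NONE);cv2.drawContours(big,cs,-1,col,1)
k=hull(.4865,-.098,[(.03,.10,.16),(.027,.166,.184)]);cs,_=cv2.findContours(k,cv2.RETR_EXTERNAL,cv2.CHAIN_APPROX_NONE);cv2.drawContours(big,cs,-1,(0,255,0),1)
cv2.imwrite('pics/w10p.png',cv2.resize(big[600:1060,900:1380],None,fx=1.5,fy=1.3))
E
```

```text
(no output)
```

View pics/w10p.png

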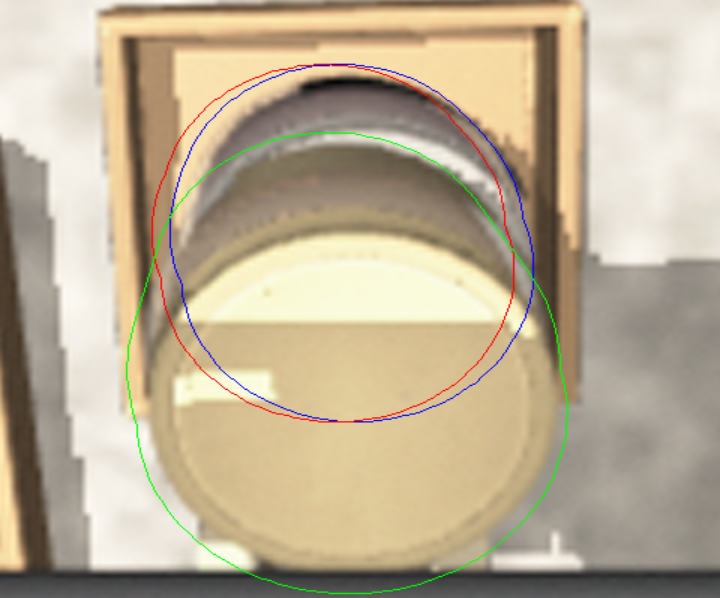

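```bash
python3 - <<'E'
from h import *
s=sense();print(s['time_s'],s['wrist_force'].round(1))
r.finish_job()
E
```

```text
51.35 [-0.1 -0.4  0.2]
the job is handed in; nothing more can be done
```

I moved all four jars to their places and handed the job in at 51.35 s. No jar tipped, and the arm was clear at about 0.28 m with nothing on the wrist sensor. The hand-in gave no verdict.

| Item | Where it stands | Last check |
|---|---|---|
| Tall jar | wide cell | about on centre (ring drawn at the cell centre fitted its lid in the wrist and top views) |
| Small jar A | narrow cell | about 3.5 mm off centre (limit 16) |
| Wide jar | one-cell tray | within 1–2 mm of centre (limit 16) |
| Small jar B | on the wide jar's lid | offset about 4–6 mm (limit 8) |

- **Weakest point:** the stack's centring. The views disagreed: the top view gave about 4–5 mm and the close wrist view up to 6 mm. I left it rather than risk knocking a stable stack.
- **Tape and pen:** I never touched either, and they look unmoved in the last images. I did not measure them separately.
- **Tool tilt:** the tool's tilt crept up to about 5° during the job because each row builds on the measured pose. I partly worked it back with gentle lifts and quick descents before the grasps, and released each jar only once I felt it touch down.

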